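Wedge a keepsake box tight on the woodburning board

TASK

Clamp the keepsake box on the holding board, ready for burning: lay the dark straight batten flush and centred along the box's free long side, standing on the board, and let go of it with the box pushed home against the fence; then pack the middle of the gap between batten and bevelled rail with the two spacer blocks that leave the right room for the wedge. Last, push the yellow wedge down between packing and rail, slope to the rail, until you feel it bite and the whole row is tight, and finish while still gripping the wedge and holding it in, touching nothing else. Batten, blocks and wedge must stand square and upright, and the other things on the table stay where they are.

Things in the scene. Friction and masses are not known exactly. Their poses are not given: they have to be found in the camera images.
- board: the plywood holding board, fixed to the table: 190 mm (its x) by 270 mm (its y), 12 mm thick with its top face at z = 12 mm; origin on the table on its underside, 110 mm from the rail-end edge and 160 mm from the fence-end edge. Its +y axis is the clamping direction, from the rail to the fence; the gap to be packed runs along its x
- fence: fixed hardwood fence on the board, 180 mm along x, 25 mm thick, 48 mm high. Origin: middle of the lower edge of the face that the box goes against (that face looks to the fence's -y); axes parallel to the board's
- rail: fixed bevelled hardwood rail on the board, 180 mm along x, 42 mm high, 34 mm deep at its foot; axes as the board's. Origin: middle of the toe (lower edge) of its bevelled face, on the board's top. The face looks to +y and leans back 1 in 3: at height h above the board it lies at y = -h/3. Two black knobs stand 14 mm above its top at x = -70 and +70, y = -24 mm
- box: closed wooden keepsake box with burnt ornament on its lid, 150 (x) by 100 (y) by 45 mm high, 0.3 to 0.6 kg, loose on the board between fence and rail; origin centre of underside. Starts a few mm off the fence and slightly askew
- caul: the straight batten: dark hardwood, brass end plates, 170 mm long (x) by 22 mm thick (y) by 75 mm high, 0.19 kg, standing on its long narrow edge on the table; origin centre of underside. Stands 30 mm higher than the box, so it can be held by its top while against it
- block20: spacer block of bare light wood, 60 mm long (x) by 20 mm thick (y) by 52 mm high, standing on the table; origin centre of underside
- block26: green spacer block, 60 mm long (x) by 26 mm thick (y) by 52 mm high, standing on the table; origin centre of underside
- block32: red spacer block, 60 mm long (x) by 32 mm thick (y) by 52 mm high, standing on the table; origin centre of underside. Exactly two of the three blocks, side by side in thickness and standing down on the board, are needed; which two depends on the gap
- wedge: yellow wooden wedge, 0.06 kg, standing tip down in the tool block: 50 mm wide (x), 108 mm high; origin centre of its underside (tip). Straight upright face at y = +7 mm; the other face slopes 1 in 3, at height h above the tip it lies at y = -7 mm - h/3 up to h = 44 mm, above that upright at y = -21.7 mm. 14 mm thick at the tip, 28.7 mm at the head
- rack: wooden tool block fixed to the table, 72 by 62 mm, 46 mm high, with a tapered pocket (floor 8 mm above the table) holding the wedge upright; origin on the table below the wedge's tip
- mug: white ceramic mug, 76 mm diameter, 90 mm high, handle to its +y; bystander, origin centre of underside
- varnish: amber jar with red cap, 60 mm diameter, 85 mm high; bystander, origin centre of underside
- coaster: round wooden coaster with burnt ornament, 90 mm diameter, 10 mm thick; bystander, origin centre of underside
- sander: cork sanding block 100 by 55 by 30 mm; bystander, origin centre of underside
- tape: roll of tape lying flat, 90 mm diameter, 24 mm high; bystander, origin centre of underside
- rail_top (a point): middle of the upper edge of the rail's bevel, 42 mm above the board. With box and batten tight against the fence, the distance G from the batten's face to the rail's toe is 52 to 70 mm, different every time
- wedge_grip (a point): point 80 mm above the tip, mid-head (y = -7 mm), to hold the wedge by its 50 mm width clear of the packing. Slope flat on the rail's bevel, with gap G and blocks of total thickness S, it bites with its tip 3 x (14 mm + S - G) above the board: choose the blocks so that this is 4 to 30 mm (lower: it rests on the board and clamps nothing; higher: it hardly enters)
Not all that is in view belongs to the job. Leave any green look-alike of the wedge alone.

How it is judged:
By the outcome, as a careful person would: the job done as asked, in the order asked, and still so for the second after the job is handed in, while the arm keeps its last pose, push and grip.
It also fails if it takes over 72 s, if anything falls off the work surface, if the arm or the gripper's body presses on something with over 40 N, if the wrist force passes 120 N, or if a joint passes its speed limit or range.

ROBOT

A 7-joint arm with a two-finger parallel gripper is mounted at the origin on the work surface. World frame = base frame: x ahead of the robot, y to its left, z up, the work surface at z = 0. Lengths are in m, angles in rad, forces in N, time in s.
With the tool pointing down it reaches from about 0.4 to 0.85 m from the base axis. Payload 4.5 kg.
Tool frame: the origin (TCP) lies on the mounting face of the last link; the fingertips stand bot.finger_overhang ahead of it and the grasp point (between the pads) lies 147 mm ahead of it (bot.finger_overhang is the distance from the TCP to the fingertips, in m); z points along the fingers, x is the direction in which the jaws open and shut, and the axes are right-handed (so a half turn about z gives the same grasp; the last joint's range is limited). The gripper opens to 88 mm and grips with 3 to 60 N. Pads are 18 mm wide; open, the fingers measure 123 mm over their backs; the gripper's body (75 mm by 187 mm) begins 45 mm behind the grasp point.
Start: joints at [1.364, 0.689, -0.195, 1.565, 0.157, 0.902, -0.215], TCP at [0.149, -0.607, 0.405] pointing down, gripper open.
Joint ranges: [-3.01, 3.01], [-0.46, 2.08], [-1.47, 1.51], [0.13, 2.56], [-1, 4.14], [0.04, 2.09], [-2.66, 2.66]. Speed limits (rad/s): [2.57, 2.57, 3.14, 3.14, 3.14, 3.14, 3.14].

INTERFACE

Orientations are given as a unit quaternion [w, x, y, z].
In Python, from rig import bot gives the robot as it stands.
- The arm moves only by the shell command python3 -m inch 'ROWS' [FORCE]. ROWS is text: rows parted by semicolons, each of 5 numbers parted by spaces: the opening, from 0 (shut) to 1 (fully open), then the shift along the tool's x, y, z in mm, then the turn about the tool's z in rad. A call has 1 to 8 rows; each row is the pose to reach, as a shift and turn from the pose measured when the call began, along the tool's axes at that moment; what a row does not reach only later rows make up. A row lasts 1/12 s, in which the tool goes at most 41.7 mm and 7.16 degrees, less where a joint would pass 70% of its speed; a pose out of reach is approached as far as the arm can. A call with a gripper value outside its range is refused whole. The fingers move at their own pace and stop on an object; FORCE is the grip in N (left out, the last holds). Time passes only in rows, so rows that repeat a pose let the fingers close. It gives the time, the measured TCP pose, the force and the opening at its end, in the units of the state.
- bot.get_state(): the state, without advancing time (a new reading comes with each control period).
- bot.grab_frame(name): name is "scene" or "side" or "wrist"; returns the picture (420x560x3 uint8, blue, green, red); there is no depth.
- bot.camera_model(name): a dict with "vertical_fov" (degrees; the focal length in pixels is half the picture's height over the tangent of half this angle, whatever the lens; pixels are square), "cx", "cy" (the principal point, pixels), "k1" (the pictures are not rectified: a ray, as slopes to the right and down, at radius r is drawn at 1 + k1 r^2 times it, then the intrinsics apply), "origin" and "rotation" of the camera in the world. Camera axes: x right, y down, z forward; pixel columns grow to the right and rows downward; lengths in m; the calibration is good to about 2 mm. A picture is of the moment at which its call begins: read the wrist's pose just before it. camera_model takes no time and is no camera call; for the wrist camera it gives the pose at the moment of the call.
- bot.hand_in(): hands the job in, once; it reports no verdict.
The state is a dict: "clock": time; "joint_positions": joint angles; "qvel": joint speeds; "joint_efforts": joint torques, N m; "position": TCP position; "orientation": TCP orientation; "contact_force": force on the tool from outside, world axes, zero at the start; "wrist_torque": the same for the moment, N m; "opening": finger opening in m.
Only numpy, scipy, OpenCV 4.12 (cv2) and the standard library are available. Lean on these libraries where they do the work, as an engineer would, in place of code of your own. Each camera call takes 0.05 s, during which the arm holds its last target.

## Working session

There is one attempt and no reset: what is moved stays moved. The work goes in short steps, Python scripts to look and compute and a shell command to move; the robot and the scene stay as the last step left them, time stands still between calls to the robot, and variables do not carry over. Pictures are saved under pics/ and viewed, and the job is handed in when it is done.

```bash
ls; mkdir -p pics; python3 - <<'E'
from rig import bot
import cv2
s=bot.get_state()
for k,v in s.items(): print(k,v)
print(bot.finger_overhang)
for n in ["scene","side","wrist"]:
    m=bot.camera_model(n); print(n,m)
    cv2.imwrite(f"pics/{n}0.png",bot.grab_frame(n))
E
```

```text
pics
clock 0.0
joint_positions [ 1.3637805   0.68995074 -0.19450337  1.56637531  0.15728581  0.90249971
 -0.21508363]
qvel [-1.06908857e-03 -7.87023602e-04 -4.61013676e-04  3.36000242e-04
  1.21031319e-03 -4.23879787e-05 -5.19686068e-04]
joint_efforts [-4.01396464e-04 -5.27564335e+01 -1.26663275e+00 -1.53429347e+01
 -5.25724702e-02  6.53733354e-03  1.69838409e-04]
position [ 0.14894724 -0.60663848  0.4039219 ]
orientation [-5.14237581e-04  7.86949502e-01 -6.17016718e-01 -7.65006112e-04]
contact_force [-0.33312606 -0.06847983  0.13084108]
wrist_torque [-0.01811833 -0.03068453  0.00831263]
opening 0.08817029051036827
0.166
scene {'vertical_fov': 45.09659020573143, 'cx': 277.88720792866155, 'cy': 210.28574679062947, 'k1': -0.04328076332293579, 'origin': array([1.42888934, 0.09105405, 0.93205468]), 'rotation': array([-0.25942264,  0.60666808,  0.68902929, -0.29982056])}
side {'vertical_fov': 52.294057687940494, 'cx': 281.2114650883945, 'cy': 218.94310269524104, 'k1': -0.07130892102515808, 'origin': array([0.39717257, 0.61439268, 0.83144342]), 'rotation': array([ 0.03686136, -0.11606566,  0.92552531, -0.35857064])}
wrist {'vertical_fov': 69.7603059682334, 'cx': 281.9207705510109, 'cy': 214.22474263149198, 'k1': -0.031805314351015364, 'origin': array([ 0.2148276 , -0.59115322,  0.38465203]), 'rotation': array([ 0.10469907,  0.78014827, -0.61116524, -0.0829689 ])}
```

View pics/scene0.png

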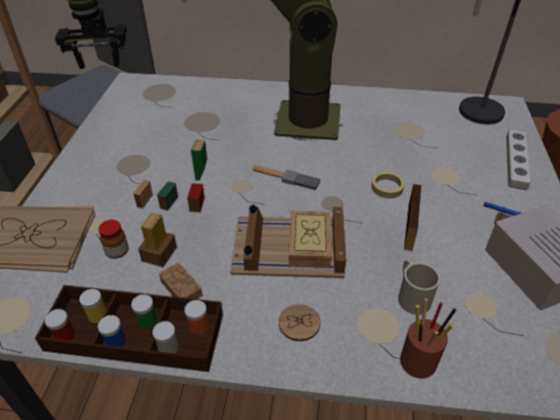

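View pics/side0.png

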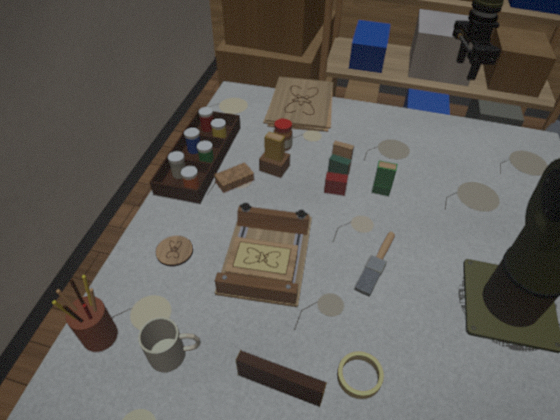

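View pics/wrist0.png

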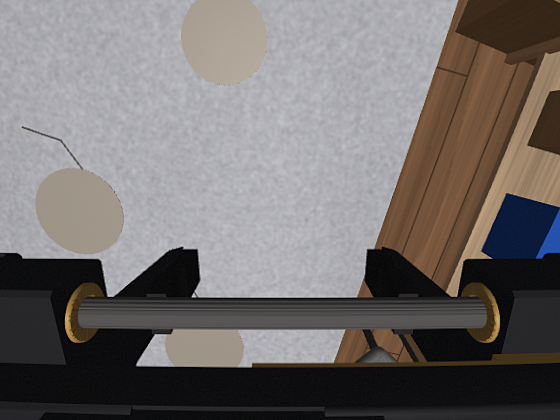

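The scene picture shows the board (235-345, 205-275), batten at (413,217), blocks bare (143,193), green (168,195), red (196,197), the yellow wedge in its tool block at (155,238), and a tall green look-alike at (199,160). I'll write helpers and measure.

```bash
cat > h.py <<'E'
import numpy as np, cv2
from scipy.spatial.transform import Rotation as R
from rig import bot
def q2R(q): return R.from_quat([q[1],q[2],q[3],q[0]]).as_matrix()
class Cam:
    def __init__(s,name):
        s.name=name; m=bot.camera_model(name)
        s.f=210/np.tan(np.radians(m["vertical_fov"])/2); s.cx,s.cy,s.k=m["cx"],m["cy"],m["k1"]
        s.o=np.array(m["origin"]); s.R=q2R(m["rotation"])
    def grab(s): s.img=bot.grab_frame(s.name); return s.img
    def ray(s,px):
        px=np.atleast_2d(np.asarray(px,float))
        d=np.c_[(px[:,0]-s.cx)/s.f,(px[:,1]-s.cy)/s.f]; u=d.copy()
        for _ in range(30): u=d/(1+s.k*(u**2).sum(1,keepdims=True))
        return np.c_[u,np.ones(len(u))]@s.R.T
    def onz(s,px,z):
        r=s.ray(px); return s.o+r*((z-s.o[2])/r[:,2])[:,None]
    def proj(s,P):
        P=np.atleast_2d(np.asarray(P,float)); c=(P-s.o)@s.R; u=c[:,:2]/c[:,2:]
        u=u*(1+s.k*(u**2).sum(1,keepdims=True)); return u*s.f+[s.cx,s.cy]
def crop(img,x0,x1,y0,y1,sc,name):
    c=cv2.resize(img[y0:y1,x0:x1],None,fx=sc,fy=sc,interpolation=cv2.INTER_CUBIC)
    c=np.clip(c.astype(float)*1.5,0,255).astype(np.uint8)
    cv2.imwrite("pics/"+name+".png",c)
def tri(camA,pA,camB,pB):
    a=camA.ray(pA)[0];b=camB.ray(pB)[0];a/=np.linalg.norm(a);b/=np.linalg.norm(b)
    M=np.c_[a,-b];t=np.linalg.lstsq(M,camB.o-camA.o,rcond=None)[0]
    p,q=camA.o+a*t[0],camB.o+b*t[1]; return (p+q)/2,np.linalg.norm(p-q)
E
python3 - <<'E'
from h import *
for n,a,b in [("scene",(225,355,195,285),None),("side",(205,320,195,310),None)]:
    i=cv2.imread(f"pics/{n}0.png"); crop(i,*a,6 if n=="scene" else 5,n+"_board")
i=cv2.imread("pics/scene0.png"); crop(i,125,215,135,270,4,"scene_parts")
i=cv2.imread("pics/side0.png"); crop(i,230,410,110,200,4,"side_parts")
i=cv2.imread("pics/scene0.png"); crop(i,360,440,160,260,5,"scene_caul")
i=cv2.imread("pics/side0.png"); crop(i,225,395,335,415,4,"side_caul")
E
```

```text
(no output)
```

View pics/scene_board.png

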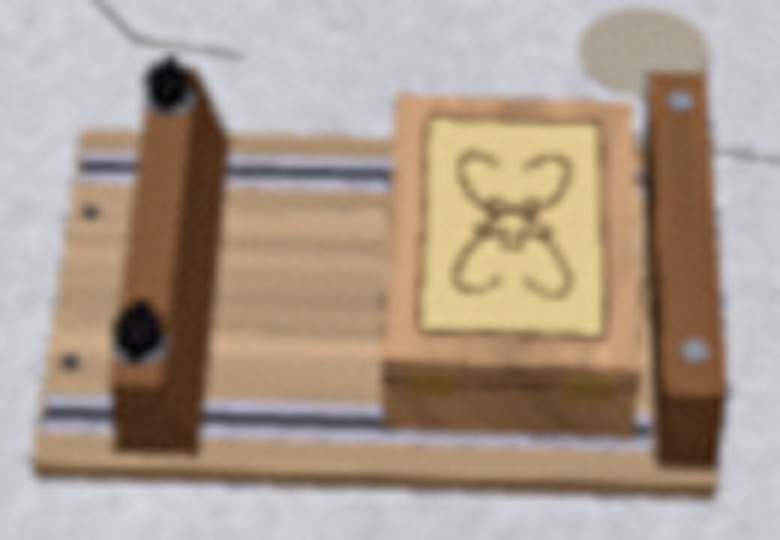

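View pics/side_board.png

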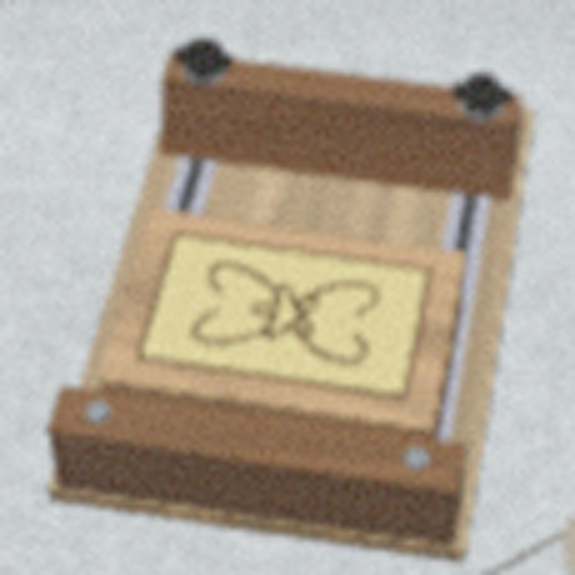

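View pics/scene_parts.png

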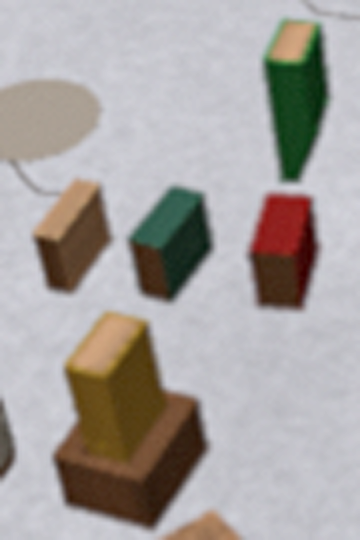

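View pics/side_parts.png

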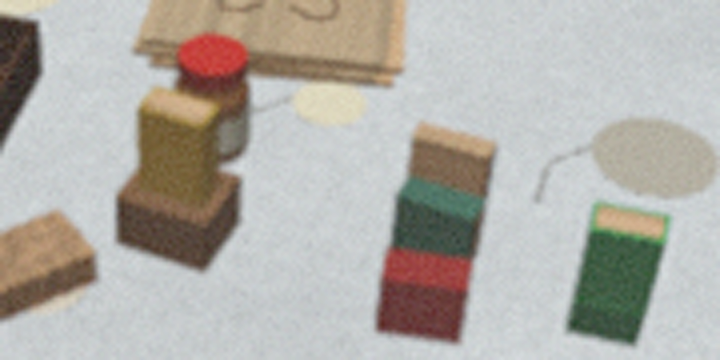

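View pics/scene_caul.png

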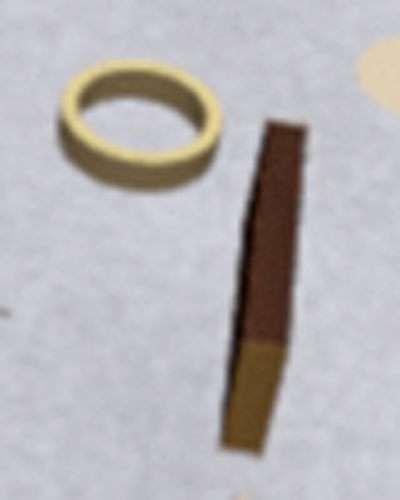

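View pics/side_caul.png

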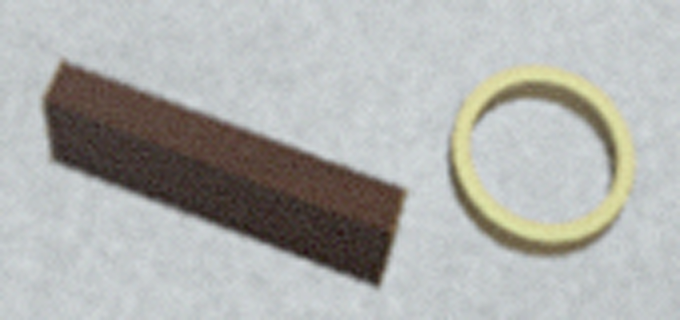

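```bash
python3 - <<'E'
from h import *
np.set_printoptions(precision=1,suppress=True)
S=Cam("scene");D=Cam("side")
def s(c,off,sc,pts,z,cam,lab):
    p=cam.onz(np.array(pts)/sc+np.array(off),z)*1000
    print(cam.name,lab,p[:,:2].tolist() and np.round(p[:,:2],1).tolist())
A=[(225,195),6];B=[(205,195),5]
s(0,*A,[(35,473),(715,495),(82,132)],.012,S,"board NL NR FL")
s(0,*A,[(650,72),(708,74),(722,393),(660,395)],.060,S,"fence top")
s(0,*A,[(192,70),(163,385),(114,385)],.054,S,"rail top bevel far, near; back near")
s(0,*A,[(228,140),(200,452)],.012,S,"rail toe")
s(0,*A,[(400,95),(632,102),(640,372),(385,362)],.057,S,"box")
s(0,*B,[(52,498),(463,555),(528,115)],.012,D,"board ")
s(0,*B,[(60,390),(468,445),(462,490),(55,430)],.060,D,"fence top")
s(0,*B,[(165,85),(518,125)],.054,D,"rail bevel top")
s(0,*B,[(162,152),(510,198)],.012,D,"rail toe")
s(0,*B,[(142,212),(465,250),(435,437),(97,385)],.057,D,"box")
P=[(125,135),4];Q=[(230,110),4]
s(0,*P,[(84,180),(102,188),(60,242),(35,235)],.052,S,"b20")
s(0,*P,[(172,186),(205,196),(172,248),(131,240)],.052,S,"b26")
s(0,*P,[(264,195),(310,197),(302,255),(252,250)],.052,S,"b32")
s(0,*P,[(108,312),(148,322),(105,372),(66,364)],.116,S,"wedge head")
s(0,*P,[(172,392),(205,400),(150,470),(58,455)],.046,S,"rack top")
s(0,*Q,[(418,123),(496,142),(490,157),(414,138)],.052,D,"b20")
s(0,*Q,[(410,178),(483,198),(475,220),(398,205)],.052,D,"b26")
s(0,*Q,[(392,248),(470,262),(465,290),(386,280)],.052,D,"b32")
s(0,*Q,[(158,90),(220,104),(212,124),(142,104)],.116,D,"wedge head")
s(0,*Q,[(240,180),(210,220),(118,198)],.046,D,"rack")
s(0,(360,160),5,[(268,120),(307,125),(288,345),(243,340)],.075,S,"caul")
s(0,(225,335),4,[(63,60),(406,188),(390,232),(45,100)],.075,D,"caul")
E
```

```text
scene board NL NR FL [[690.0, -122.4], [668.1, 141.5], [499.0, -139.6]]
scene fence top [[482.2, 103.6], [480.5, 127.9], [657.9, 139.7], [661.7, 116.4]]
scene rail top bevel far, near; back near [[498.3, -89.6], [674.9, -72.5], [677.2, -91.1]]
scene rail toe [[496.1, -75.6], [671.4, -60.1]]
scene box [[506.0, 0.2], [498.4, 97.1], [648.4, 108.4], [655.3, 10.9]]
side board  [[651.9, 147.7], [467.9, 130.0], [491.8, -133.6]]
side fence top [[652.3, 122.1], [473.5, 105.0], [471.0, 127.8], [647.3, 142.4]]
side rail bevel top [[665.9, -69.1], [490.4, -87.5]]
side rail toe [[667.6, -61.0], [489.5, -76.0]]
side box [[650.2, 14.3], [498.3, -1.8], [488.4, 102.6], [638.4, 113.5]]
scene b20 [[427.8, -407.7], [434.5, -392.7], [491.3, -403.2], [486.6, -422.0]]
scene b26 [[426.7, -345.9], [434.2, -320.6], [488.0, -327.7], [483.6, -357.0]]
scene b32 [[428.3, -281.2], [426.6, -249.9], [484.3, -241.2], [483.5, -274.9]]
scene wedge head [[615.9, -318.7], [621.3, -292.7], [664.2, -305.0], [660.8, -329.4]]
scene rack top [[610.2, -292.7], [614.3, -270.7], [674.0, -287.3], [669.4, -345.4]]
side b20 [[479.2, -420.7], [419.9, -413.5], [421.9, -394.7], [479.2, -402.1]]
side b26 [[474.6, -355.4], [420.7, -347.1], [423.0, -321.7], [478.0, -323.5]]
side b32 [[474.4, -277.3], [420.4, -277.0], [419.7, -248.2], [472.9, -244.2]]
side wedge head [[653.3, -325.2], [607.9, -320.9], [607.9, -297.7], [659.7, -306.9]]
side rack [[593.4, -328.5], [603.8, -280.2], [672.6, -286.6]]
scene caul [[384.1, 307.7], [385.7, 327.8], [550.9, 306.5], [550.1, 285.3]]
side caul [[545.2, 286.7], [378.1, 307.4], [381.5, 328.7], [547.4, 307.7]]
```

```bash
cat > to.py <<'E'
import sys
from h import *
# usage: to.py x y z yaw_deg   grasp-point target, mm, yaw of tool x (mod 180, nearest)
def calc(x,y,z,yaw,exact=False):
    s=bot.get_state(); Rm=q2R(s["orientation"]); p=np.array(s["position"])+0.147*Rm[:,2]
    d=Rm.T@(np.array([x,y,z])-p*1000)
    cur=np.degrees(np.arctan2(Rm[1,0],Rm[0,0])); t=-(yaw-cur)
    m=360 if exact else 180
    t=(t+m/2)%m-m/2
    print("now grasp",np.round(p*1000,1),"yaw %.2f tilt %.2f deg"%(cur,np.degrees(np.arccos(-Rm[2,2]))),"j7 %.2f"%s["joint_positions"][6],"t %.2f"%s["clock"],"F",np.round(s["contact_force"],1),"open %.1f"%(s["opening"]*1000))
    print("shift %.1f %.1f %.1f turn %.4f (%.1f deg)"%(*d,np.radians(t),t), "rows>=%.1f"%max(np.linalg.norm(d)/41.7,abs(t)/7.16))
if __name__=="__main__":
    a=list(map(float,sys.argv[1:5])); calc(*a,exact=len(sys.argv)>5)
E
python3 to.py 420 -320 253 -76.2
```

```text
now grasp [ 148.9 -606.5  257.1] yaw -76.20 tilt 0.08 deg j7 -0.22 t 0.15 F [-0.2  0.1 -0.1] open 87.9
shift -213.6 -331.6 4.3 turn 0.0000 (0.0 deg) rows>=9.5
```

```bash
python3 -m inch '1 -214 -331 4 0;1 -214 -331 4 0;1 -214 -331 4 0;1 -214 -331 4 0;1 -214 -331 4 0;1 -214 -331 4 0;1 -214 -331 4 0;1 -214 -331 4 0'; python3 to.py 420 -320 253 -76.2
```

```text
clock: 0.82
position: [0.3786, -0.3627, 0.4009]
orientation: [-0.0, 0.787, -0.617, -0.001]
contact_force: [0.4, -0.6, -0.7]
opening: 0.0883
now grasp [ 378.5 -362.4  253.9] yaw -76.21 tilt 0.09 deg j7 -0.79 t 0.82 F [ 0.4 -0.6 -0.7] open 88.3
shift -31.3 -50.5 1.0 turn -0.0002 (-0.0 deg) rows>=1.4
```

```bash
python3 -m inch '1 -31 -50 1 0;1 -31 -50 1 0;1 -31 -50 1 0' >/dev/null; python3 - <<'E'
from h import *
import pickle
c=Cam("wrist"); print(bot.get_state()["qvel"].round(3)); c=Cam("wrist"); i=c.grab(); cv2.imwrite("pics/w1.png",i)
pickle.dump((c.o,c.R,i),open("w1.pkl","wb"))
E
python3 to.py 500 0 253 -85
```

```text
[ 0.075 -0.004  0.074  0.014  0.027  0.011  0.049]
now grasp [ 421.6 -317.8  252.8] yaw -75.87 tilt 0.15 deg j7 -0.89 t 1.12 F [ 0.1 -0.7 -0.2] open 88.5
shift -289.1 -153.6 0.7 turn 0.1594 (9.1 deg) rows>=7.9
```

View pics/w1.png

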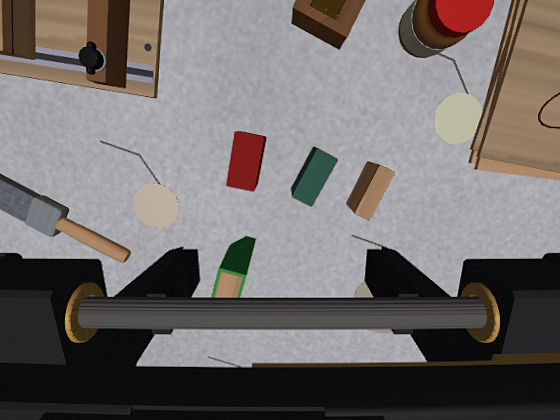

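Wrist view: red block (246,160), green block (314,177), bare block (371,190), and the green look-alike wedge at (235,265). Next I'll move over the board.

```bash
python3 -m inch '1 -289 -154 1 0.16;1 -289 -154 1 0.16;1 -289 -154 1 0.16;1 -289 -154 1 0.16;1 -289 -154 1 0.16;1 -289 -154 1 0.16;1 -289 -154 1 0.16;1 -289 -154 1 0.16' >/dev/null;python3 -m inch '1 0 0 0 0;1 0 0 0 0' >/dev/null; python3 - <<'E'
from h import *
import pickle
c=Cam("wrist"); print(bot.get_state()["qvel"].round(3)); c=Cam("wrist"); i=c.grab(); cv2.imwrite("pics/w2.png",i)
pickle.dump((c.o,c.R,i),open("w2.pkl","wb"))
E
python3 to.py 500 0 253 -85
python3 - <<'E'
import cv2,pickle
from h import *
o,Rm,i=pickle.load(open("w1.pkl","rb")); crop(i,215,405,120,230,4,"w1blocks"); crop(i,270,380,0,60,6,"w1rack")
E
```

```text
[ 0.061 -0.008  0.056  0.024  0.013  0.007  0.01 ]
now grasp [500.1  -0.9 252.5] yaw -85.20 tilt 0.06 deg j7 -1.63 t 2.00 F [-0.7 -0.6  1.2] open 87.7
shift -0.9 0.0 -0.5 turn -0.0035 (-0.2 deg) rows>=0.0
```

View pics/w2.png

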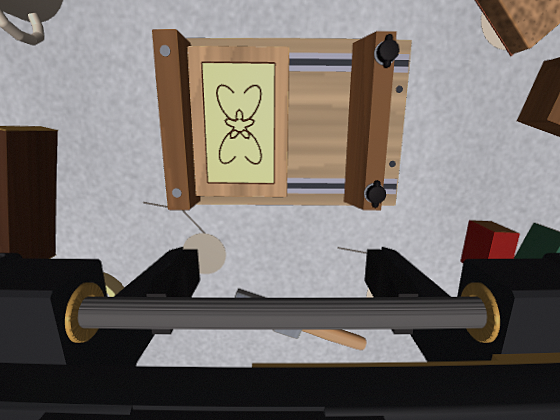

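View pics/w1blocks.png

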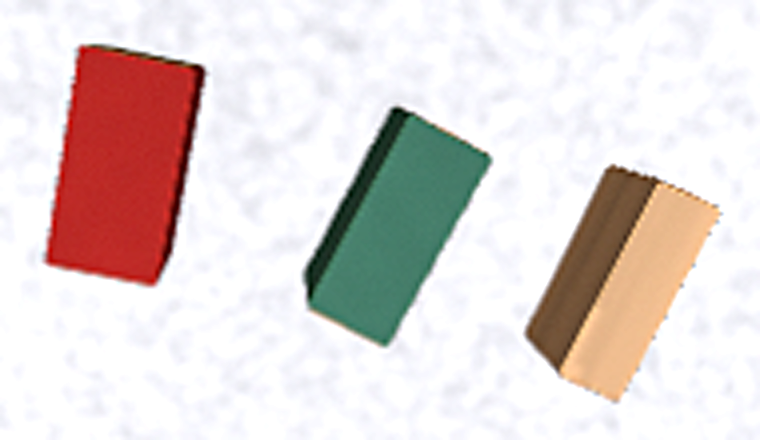

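View pics/w1rack.png

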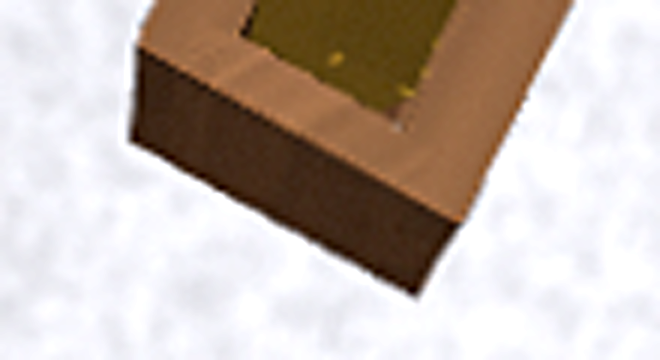

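```bash
python3 - <<'E'
import cv2,pickle
from h import *
o,Rm,i=pickle.load(open("w2.pkl","rb")); crop(i,145,290,20,215,3,"w2L"); crop(i,280,420,20,215,3,"w2R")
a=cv2.imread("pics/w2L.png");b=cv2.imread("pics/w2R.png");cv2.imwrite("pics/w2LR.png",np.hstack([a,b])[:, :800])
print(a.shape,b.shape)
E
```

```text
(585, 435, 3) (585, 420, 3)
```

View pics/w2L.png

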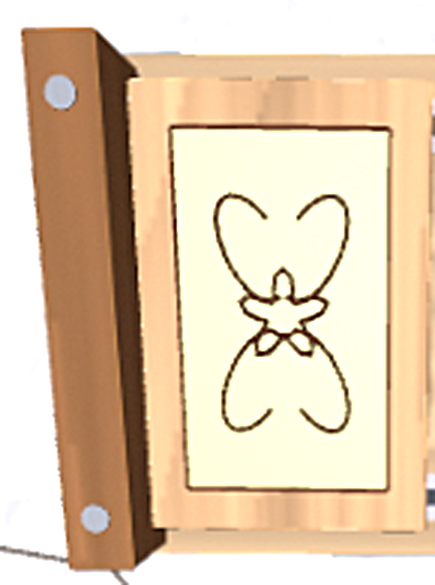

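View pics/w2R.png

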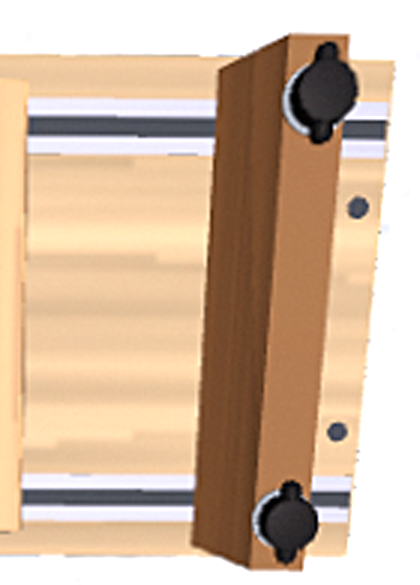

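```bash
cat > meas.py <<'E'
from h import *
import pickle
class PC(Cam):
    def __init__(s,f):
        Cam.__init__(s,"wrist"); s.o,s.R,s.img=pickle.load(open(f,"rb"))
    def c(s,pts,off,sc,z): return s.onz((np.array(pts,float)+.5)/sc-.5+np.array(off),z)[:,:2]*1000
E
python3 - <<'E'
from meas import *
np.set_printoptions(precision=1,suppress=True)
w=PC("w2.pkl");L=(145,20);Rr=(280,20)
ft=w.c([(98,28),(133,570)],L,3,.060);fb=w.c([(138,72),(163,545)],L,3,.012)
toe=w.c([(218,72),(193,545)],Rr,3,.012);up=w.c([(290,35),(252,568)],Rr,3,.054)
box=np.r_[w.c([(127,82),(153,528)],L,3,.057),w.c([(22,530),(27,80)],Rr,3,.057)]
bd=w.c([(392,62),(347,553)],Rr,3,.012)
for n,v in dict(ft=ft,fb=fb,toe=toe,up=up,bd=bd).items():
    d=v[0]-v[1]; print(n,v.tolist(),"len %.1f ang %.2f"%(np.hypot(*d),np.degrees(np.arctan2(d[1],d[0]))))
print("box",box)
for a in (4.4,4.7,5.0):
    yx=np.array([-np.sin(np.radians(a)),np.cos(np.radians(a))])
    print(a,"fence top",ft@yx,"fb",fb@yx,"toe",toe@yx,"up",up@yx+14,"bd",bd@yx,"box",box@yx)
E
```

```text
ft [[654.8505554045475, 115.194266213786], [476.74144073241484, 101.72288789166322]] len 178.6 ang 4.33
fb [[654.1432687782262, 116.45927538943826], [474.9893985547883, 103.47461610577308]] len 179.6 ang 4.15
toe [[669.6631353950233, -62.23549250738257], [491.0826333272218, -77.8484887267513]] len 179.3 ang 5.00
up [[671.2963306394117, -76.2105234671488], [493.1305401589841, -91.46816915043898]] len 178.8 ang 4.89
bd [[679.4238758891169, -126.07404592466243], [493.467111894183, -143.02017410058482]] len 186.7 ang 5.21
box [[640.4 106.6]
 [492.5  95.4]
 [500.5  -4.5]
 [649.2   7.6]]
4.4 fence top [64.6 64.8] fb [65.9 66.7] toe [-113.4 -115.3] up [-113.5 -115. ] bd [-177.8 -180.5] box [ 57.1  57.3 -42.9 -42.2]
4.7 fence top [61.1 62.3] fb [62.5 64.2] toe [-116.9 -117.8] up [-117.  -117.6] bd [-181.3 -183. ] box [ 53.7  54.7 -45.5 -45.6]
5.0 fence top [57.7 59.8] fb [59.  61.7] toe [-120.4 -120.4] up [-120.4 -120.1] bd [-184.8 -185.5] box [ 50.3  52.1 -48.1 -49. ]
```

The rail toe to fence distance is about 180 mm, so G ≈ 58 mm. Bare (20) plus red (32) gives S = 52 mm, and the wedge bites about 25 mm up. With 46 it would be about 6 mm, too near the limit. Next I'll look at the batten from above.

```bash
python3 to.py 375 300 240 -97.2
```

```text
now grasp [500.1  -0.9 252.5] yaw -85.20 tilt 0.06 deg j7 -1.63 t 2.00 F [-0.7 -0.6  1.2] open 87.7
shift -310.3 99.5 12.8 turn 0.2095 (12.0 deg) rows>=7.8
```

```bash
python3 -m inch '1 -310 100 13 0.21;1 -310 100 13 0.21;1 -310 100 13 0.21;1 -310 100 13 0.21;1 -310 100 13 0.21;1 -310 100 13 0.21;1 -310 100 13 0.21;1 -310 100 13 0.21' >/dev/null;python3 -m inch '1 0 0 0 0;1 0 0 0 0' >/dev/null; python3 - <<'E'
from h import *
import pickle
c=Cam("wrist"); print(bot.get_state()["qvel"].round(3)); c=Cam("wrist"); i=c.grab(); cv2.imwrite("pics/w3.png",i)
pickle.dump((c.o,c.R,i),open("w3.pkl","wb"))
E
python3 to.py 466 307 240 -97.2

```

```text
[ 0.052 -0.011  0.044  0.024  0.01   0.004  0.008]
now grasp [375.5 297.5 239.7] yaw -97.56 tilt 0.11 deg j7 -2.41 t 2.88 F [ 1.  -1.3  0. ] open 88.2
shift -21.3 -88.4 -0.4 turn -0.0063 (-0.4 deg) rows>=2.2
```

View pics/w3.png

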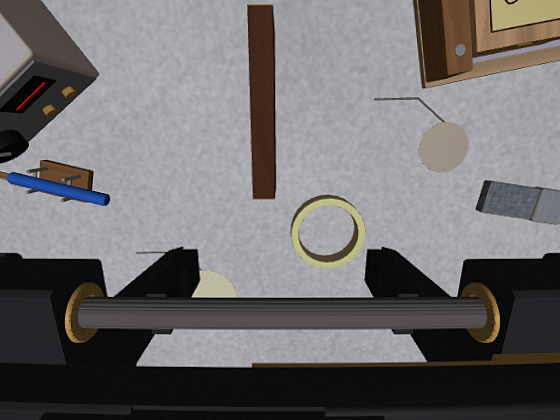

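```bash
python3 - <<'E'
from meas import *
w=PC("w3.pkl"); crop(w.img,235,285,0,60,10,"w3a"); crop(w.img,235,285,150,210,10,"w3b")
a=cv2.imread("pics/w3a.png");b=cv2.imread("pics/w3b.png");cv2.imwrite("pics/w3ab.png",cv2.resize(np.hstack([a,b]),(800,480)))
print(w.onz([(328,232)],.024)*1000)
E
```

```text
[[319.40639273 249.42557175  24.        ]]
```

View pics/w3ab.png

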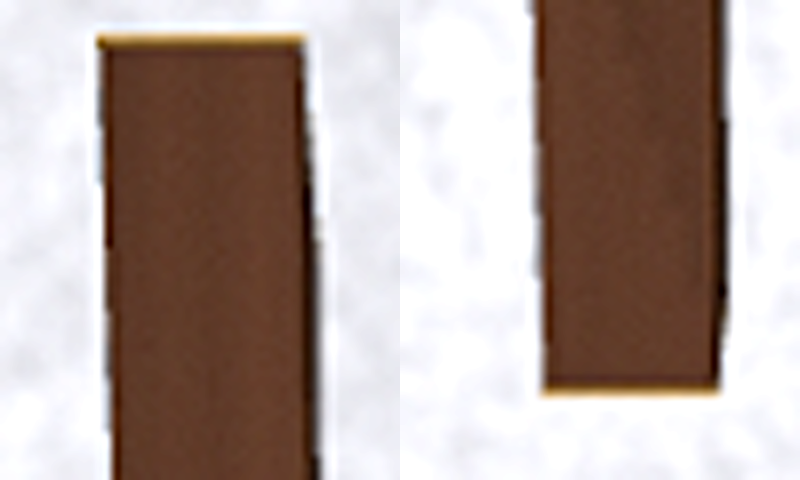

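```bash
python3 - <<'E'
from meas import *
w=PC("w3.pkl"); p=w.onz([(246.7,4.3),(272.5,4.3),(274.3,198.1),(252.4,198.1)],.075)*1000
print(p.round(1)); print(p.mean(0)); a=(p[0]+p[1])/2-(p[2]+p[3])/2; print(np.hypot(*a[:2]),np.degrees(np.arctan2(a[1],a[0])))
E
python3 to.py 466 308 70 -97.2
```

```text
[[551.1 305.9  75. ]
 [548.2 284.   75. ]
 [379.8 305.2  75. ]
 [382.6 326.7  75. ]]
[465.44815336 305.44564612  75.        ]
169.75891274892294 -7.114235544171958
now grasp [375.5 297.5 239.7] yaw -97.56 tilt 0.11 deg j7 -2.41 t 2.88 F [ 1.  -1.3  0. ] open 88.2
shift -22.6 -88.3 169.6 turn -0.0063 (-0.4 deg) rows>=4.6
```

```bash
python3 to.py 465.4 305.4 110 -97.1; python3 -m inch '0.6 -20 -88 130 -0.008;0.6 -20 -88 130 -0.008;0.6 -20 -88 130 -0.008;0.6 -20 -88 130 -0.008;0.6 -20 -88 130 -0.008;0.6 -20 -88 130 -0.008;0.6 -20 -88 130 -0.008' ;python3 to.py 465.4 305.4 67 -97.1
```

```text
now grasp [375.5 297.5 239.7] yaw -97.56 tilt 0.11 deg j7 -2.41 t 2.88 F [ 1.  -1.3  0. ] open 88.2
shift -19.9 -88.1 129.6 turn -0.0080 (-0.5 deg) rows>=3.8
clock: 3.47
position: [0.4658, 0.3037, 0.2575]
orientation: [-0.001, -0.661, 0.751, -0.001]
contact_force: [0.1, -0.2, 1.1]
opening: 0.053
now grasp [465.7 303.3 110.5] yaw -97.28 tilt 0.16 deg j7 -2.31 t 3.47 F [ 0.1 -0.2  1.1] open 53.0
shift -2.1 0.6 43.5 turn -0.0032 (-0.2 deg) rows>=1.0
```

```bash
python3 -m inch '0.6 -2 0.6 43.5 -0.003;0.6 -2 0.6 43.5 -0.003;0.6 -2 0.6 43.5 -0.003;0 -2 0.6 43.5 -0.003;0 -2 0.6 43.5 -0.003;0 -2 0.6 43.5 -0.003;0 -2 0.6 43.5 -0.003;0 -2 0.6 43.5 -0.003' 30;python3 to.py 465.4 305.4 67 -97.1
```

```text
clock: 4.13
position: [0.4657, 0.3059, 0.2152]
orientation: [-0.0, -0.662, 0.75, -0.001]
contact_force: [-0.2, 0.6, 2.8]
opening: 0.0216
now grasp [465.8 305.7  68.2] yaw -97.10 tilt 0.10 deg j7 -2.31 t 4.13 F [-0.2  0.6  2.8] open 21.6
shift 0.4 0.4 1.2 turn -0.0001 (-0.0 deg) rows>=0.0
```

```bash
python3 -m inch '0 0 0 -90 0;0 0 0 -90 0;0 0 0 -90 0;0 0 0 -90 0' ;python3 to.py 575.7 -13.9 158 -85.3
```

```text
clock: 4.47
position: [0.4665, 0.3066, 0.3082]
orientation: [0.003, -0.662, 0.75, -0.001]
contact_force: [-0.9, 0.2, -2.8]
opening: 0.0215
now grasp [467.4 306.9 161.2] yaw -97.12 tilt 0.39 deg j7 -2.32 t 4.47 F [-0.9  0.2 -2.8] open 21.5
shift 304.9 -147.1 3.1 turn -0.2062 (-11.8 deg) rows>=8.1
```

```bash
python3 -m inch '0 305 -147 3 -0.206;0 305 -147 3 -0.206;0 305 -147 3 -0.206;0 305 -147 3 -0.206;0 305 -147 3 -0.206;0 305 -147 3 -0.206;0 305 -147 3 -0.206;0 305 -147 3 -0.206' >/dev/null;python3 -m inch '0 10 -4 0 0;0 10 -4 0 0'; python3 to.py 575.7 -13.9 158 -85.3
python3 - <<'E'
from h import *
import pickle
for n in("scene","side","wrist"):
  c=Cam(n); i=c.grab(); cv2.imwrite(f"pics/{n}4.png",i)
  if n=="wrist": pickle.dump((c.o,c.R,i),open("w4.pkl","wb"))
  if n=="scene": crop(i,225,355,155,285,4.5,"scene4b")
  if n=="side": crop(i,205,320,165,310,4,"side4b")
E
python3 to.py 575.7 -13.9 158 -85.3
```

```text
clock: 5.3
position: [0.5773, -0.0273, 0.3015]
orientation: [0.0, 0.732, -0.681, 0.001]
contact_force: [0.0, 0.1, -1.7]
opening: 0.0218
now grasp [577.4 -27.5 154.5] yaw -85.82 tilt 0.07 deg j7 -1.67 t 5.30 F [ 0.   0.1 -1.7] open 21.8
shift -13.6 0.7 -3.5 turn -0.0091 (-0.5 deg) rows>=0.3
now grasp [576.5 -19.1 155.2] yaw -85.21 tilt 0.24 deg j7 -1.67 t 5.45 F [-0.   0.5 -2.5] open 21.6
shift -5.3 0.4 -2.8 turn 0.0015 (0.1 deg) rows>=0.1
```

View pics/scene4b.png

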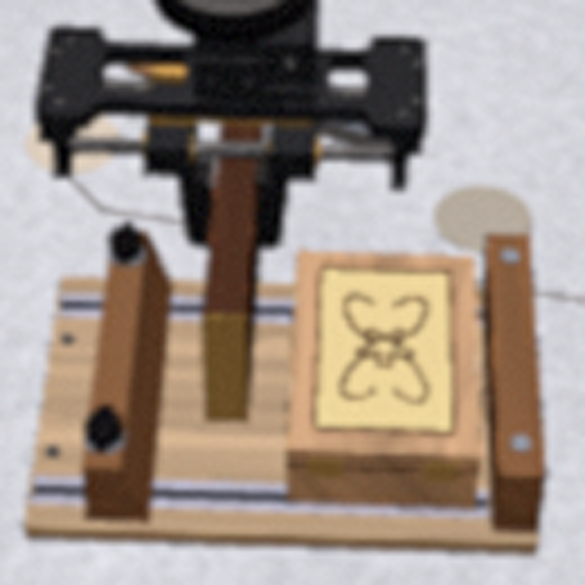

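View pics/wrist4.png

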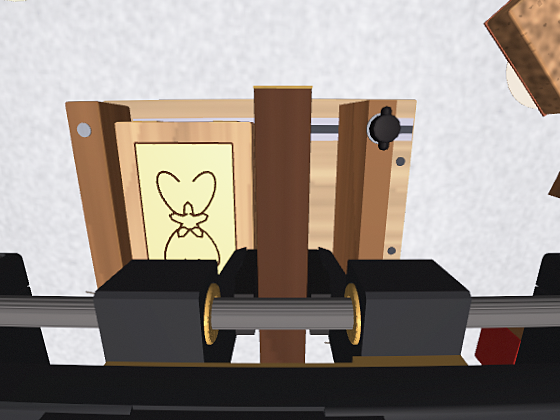

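View pics/side4b.png

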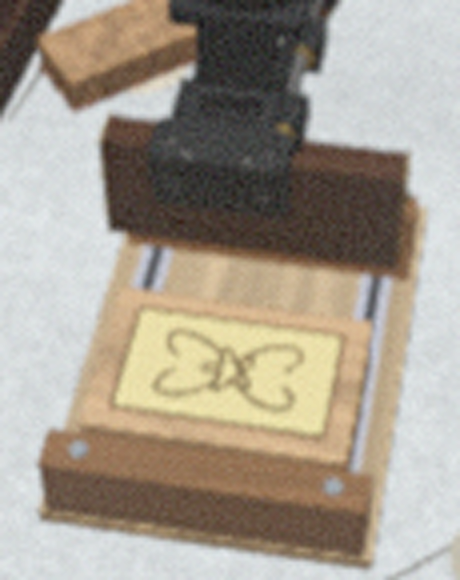

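```bash
python3 - <<'E'
from meas import *
w=PC("w4.pkl"); crop(w.img,60,260,80,270,4,"w4L"); crop(w.img,245,425,75,265,4,"w4R")
E
```

```text
(no output)
```

View pics/w4L.png

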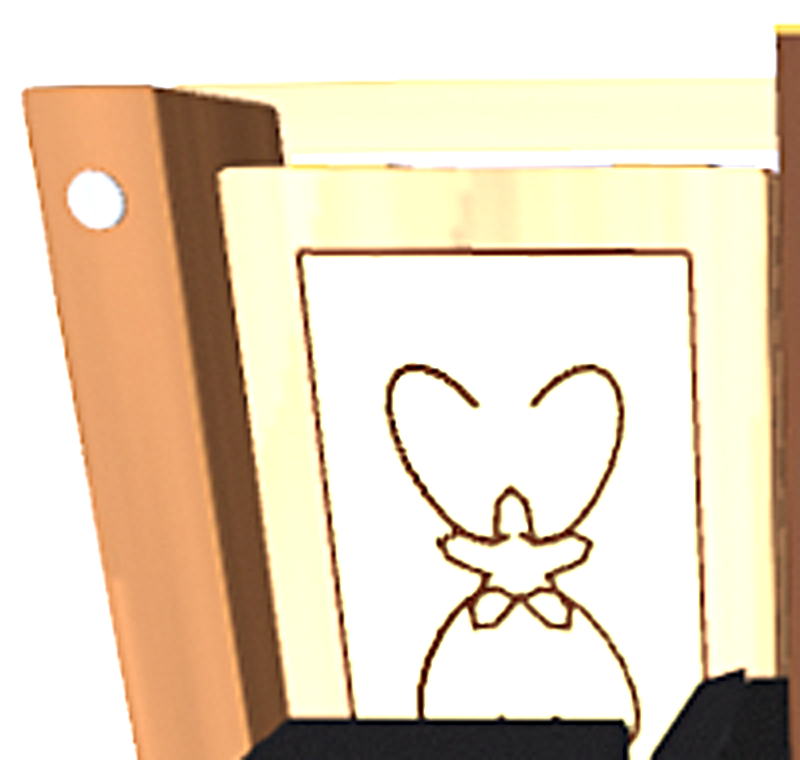

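View pics/w4R.png

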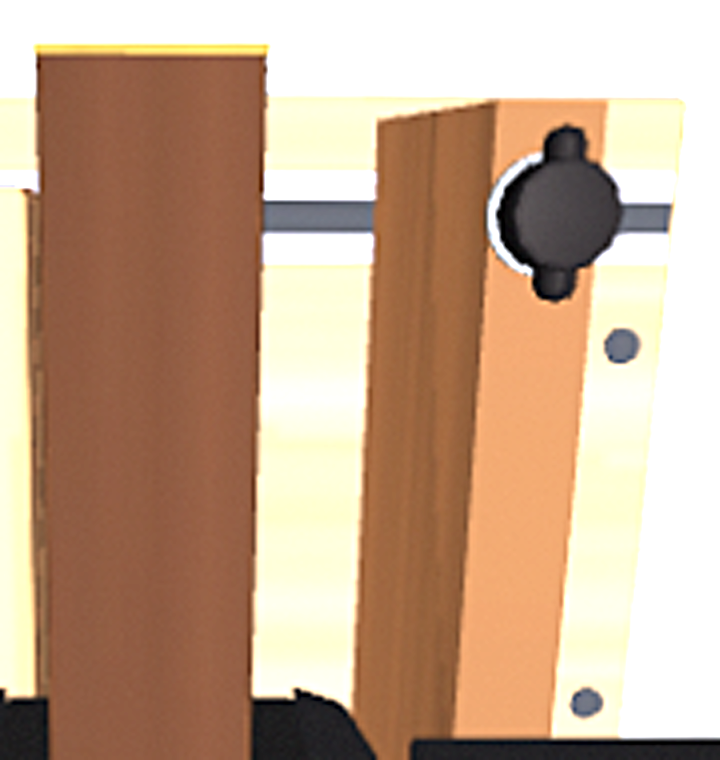

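```bash
python3 - <<'E'
from meas import *
np.set_printoptions(precision=1,suppress=True)
w=PC("w4.pkl");L=(60,80);Rr=(245,75)
v=dict(fenceIn=w.c([(152,86),(247,728)],L,4,.060),fenceOut=w.c([(24,92),(140,758)],L,4,.060),fbase=w.c([(278,108)],L,4,.012),
 toe=w.c([(378,122),(353,702)],Rr,4,.012),up=w.c([(496,100),(455,735)],Rr,4,.054),rb=w.c([(607,100),(553,738)],Rr,4,.054),
 box=w.c([(218,170),(767,168)],L,4,.057),boxr=w.c([(26,190),(38,690)],Rr,4,.057),caul=w.c([(37,46),(268,46),(252,700),(48,700)],Rr,4,.162),bd=w.c([(683,98),(620,735)],Rr,4,.012),holes=w.c([(621,345),(586,703)],Rr,4,.012))
a=np.radians(4.7);M=np.array([[np.cos(a),np.sin(a)],[-np.sin(a),np.cos(a)]])
for k,p in v.items():
    d=p[0]-p[-1]; print(k,(p@M.T).tolist() and (p@M.T).round(1).tolist(),"ang %.2f"%np.degrees(np.arctan2(d[1],d[0])))
E
```

```text
fenceIn [[662.4, 61.9], [539.7, 61.9]] ang 4.73
fenceOut [[661.8, 85.5], [532.9, 85.3]] ang 4.77
fbase [[662.3, 63.2]] ang 0.00
toe [[662.7, -116.8], [530.6, -117.2]] ang 4.87
up [[663.2, -130.4], [540.4, -131.0]] ang 4.99
rb [[663.3, -150.4], [539.7, -151.3]] ang 5.12
box [[648.1, 53.6], [647.8, -46.3]] ang 94.51
boxr [[647.4, -46.2], [551.5, -46.0]] ang 4.60
caul [[657.2, -58.2], [657.2, -79.7], [591.9, -79.6], [591.8, -57.8]] ang 4.35
bd [[668.0, -181.6], [521.9, -182.8]] ang 5.16
holes [[615.9, -173.4], [530.3, -173.6]] ang 4.89
```

```bash
python3 to.py 575.9 -15.9 83 -85.2; python3 -m inch '0 -2.5 0.5 65 0;0 -2.5 0.5 65 0;0 -2.5 0.5 69 0;0 -2.5 0.5 69 0;0 -2.5 0.5 69 0'; python3 to.py 575.9 -15.9 80.2 -85.2
```

```text
now grasp [576.5 -19.1 155.2] yaw -85.21 tilt 0.24 deg j7 -1.67 t 5.45 F [-0.   0.5 -2.5] open 21.6
shift -3.0 0.4 72.2 turn -0.0003 (-0.0 deg) rows>=1.7
clock: 5.87
position: [0.576, -0.0157, 0.2338]
orientation: [-0.002, 0.737, -0.676, -0.001]
contact_force: [0.0, -0.6, -2.0]
opening: 0.022
now grasp [576.1 -15.   86.8] yaw -85.10 tilt 0.28 deg j7 -1.69 t 5.87 F [ 0.  -0.6 -2. ] open 22.0
shift 0.9 0.3 6.6 turn 0.0018 (0.1 deg) rows>=0.2
```

```bash
python3 -m inch '0 0 0 4 0;0 0 0 6 0;0 0 0 6 0'|grep -v ori; python3 -m inch '0 0 0 2 0;0 0 0 2 0'|grep -v ori; python3 to.py 575.9 -15.9 80.2 -85.2
```

```text
clock: 6.12
position: [0.5763, -0.0155, 0.2286]
contact_force: [-0.4, -0.5, -1.6]
opening: 0.0216
clock: 6.28
position: [0.5766, -0.0156, 0.2273]
contact_force: [-0.4, 0.6, 2.3]
opening: 0.0217
now grasp [577.2 -14.8  80.3] yaw -85.10 tilt 0.35 deg j7 -1.69 t 6.28 F [-0.4  0.6  2.3] open 21.7
shift 0.9 1.3 0.1 turn 0.0018 (0.1 deg) rows>=0.0
```

```bash
python3 -m inch '0 -5 1 0.3 0;0 -10 1 0.3 0.0;0 -14 1 0.3 0;0 -14 1 0.3 0'|grep -v ori; python3 to.py 574 10 80.2 -85.2
```

```text
clock: 6.62
position: [0.5744, -0.002, 0.2272]
contact_force: [-0.4, -3.4, 1.2]
opening: 0.0213
now grasp [574.9  -1.5  80.2] yaw -85.12 tilt 0.27 deg j7 -1.71 t 6.62 F [-0.4 -3.4  1.2] open 21.3
shift -11.6 -0.1 0.1 turn 0.0014 (0.1 deg) rows>=0.3
```

```bash
for i in 1; do python3 -m inch '0 -2 0.2 0.2 0;0 -3 0 0.2 0;0 -3 0 0.2 0'|grep -v ori; python3 -m inch '0 -2 0.2 0.2 0;0 -3 0 0.2 0;0 -3 0 0.2 0'|grep -v ori; done; python3 to.py 574 10 80.2 -85.2
```

```text
clock: 6.87
position: [0.5743, -0.0012, 0.2272]
contact_force: [-0.3, -7.0, 1.3]
opening: 0.0222
clock: 7.12
position: [0.5742, -0.0005, 0.2273]
contact_force: [1.2, -8.1, 1.5]
opening: 0.022
now grasp [574.9  -1.1  80.3] yaw -85.35 tilt 0.35 deg j7 -1.72 t 7.12 F [ 1.2 -8.1  1.5] open 22.0
shift -11.2 -0.0 0.0 turn -0.0026 (-0.1 deg) rows>=0.3
```

```bash
python3 -m inch '0 -4 0 0.2 0;0 -5 0 0.2 0;0 -5 0 0.2 0'|grep -v ori; python3 -m inch '0 -5 0 0.5 0;0 -6 0 0.5 0;0 -6 0 0.5 0'|grep -v ori; python3 to.py 574 10 80.2 -85.2
python3 - <<'E'
from h import *
import pickle
for n in("scene","side","wrist"):
  c=Cam(n); i=c.grab(); cv2.imwrite(f"pics/{n}5.png",i)
  if n=="wrist": pickle.dump((c.o,c.R,i),open("w5.pkl","wb"))
  if n=="scene": crop(i,225,355,155,285,4.5,"scene5b")
  if n=="side": crop(i,205,320,165,310,4,"side5b")
E
```

```text
clock: 7.37
position: [0.5741, 0.0006, 0.2274]
contact_force: [0.8, -10.4, 1.3]
opening: 0.0213
clock: 7.62
position: [0.574, 0.0019, 0.2274]
contact_force: [0.5, -12.1, 3.8]
opening: 0.0217
now grasp [574.8  -0.8  80.4] yaw -85.69 tilt 1.09 deg j7 -1.74 t 7.62 F [  0.5 -12.1   3.8] open 21.7
shift -10.8 0.0 0.0 turn -0.0086 (-0.5 deg) rows>=0.3
```

View pics/scene5b.png

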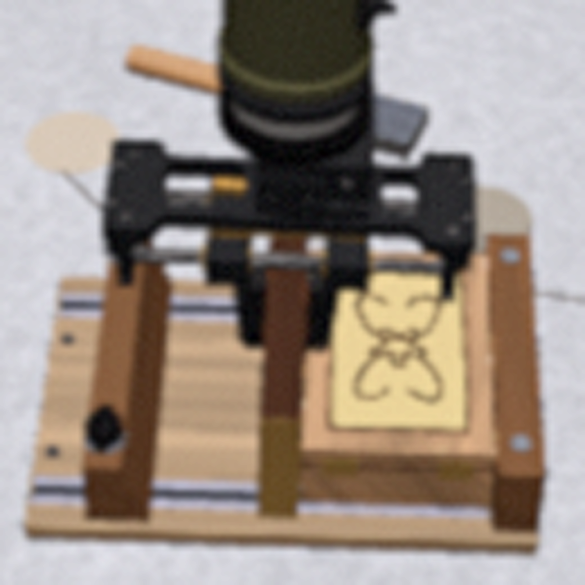

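View pics/wrist5.png

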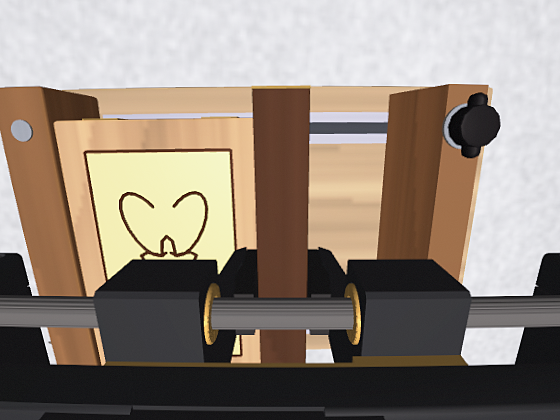

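View pics/side5b.png

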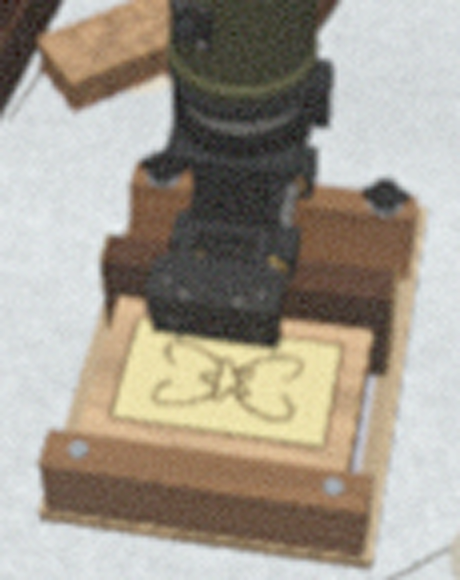

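```bash
python3 - <<'E'
from meas import *
w=PC("w5.pkl"); crop(w.img,0,270,80,260,2.9,"w5L"); crop(w.img,245,505,75,265,3,"w5R")
E
```

```text
(no output)
```

View pics/w5L.png

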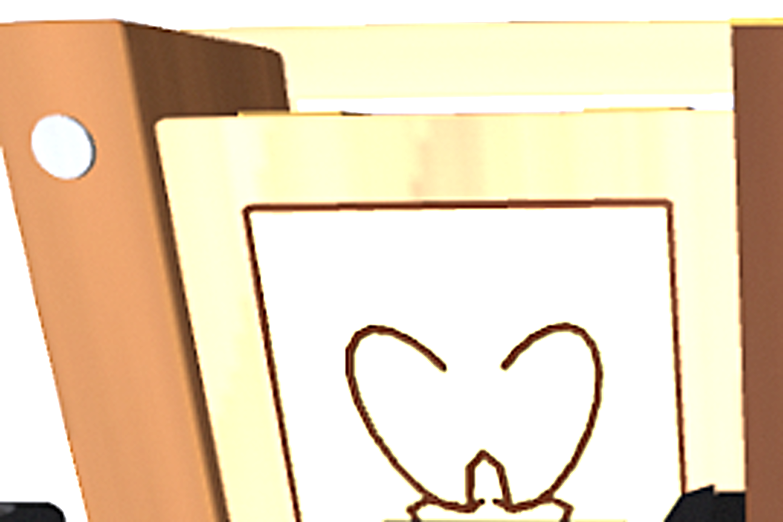

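View pics/w5R.png

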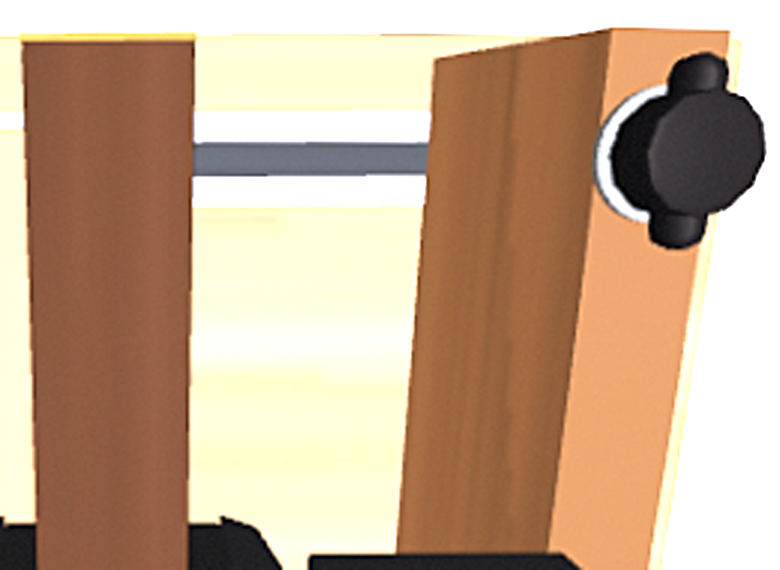

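```bash
python3 - <<'E'
from meas import *
np.set_printoptions(precision=1,suppress=True)
w=PC("w5.pkl");L=(0,80);Rr=(245,75)
v=dict(fenceIn=w.c([(122,22),(197,400)],L,2.9,.060),box=w.c([(155,120),(228,520)],L,2.9,.057),boxfar=w.c([(155,120),(733,112)],L,2.9,.057),
 toe=w.c([(434,60),(399,552)],Rr,3,.012),up=w.c([(611,30),(550,540)],Rr,3,.054),
 caul=w.c([(23,38),(195,38),(187,565),(38,565)],Rr,3,.087))
a=np.radians(4.8);M=np.array([[np.cos(a),np.sin(a)],[-np.sin(a),np.cos(a)]])
for k,p in v.items():
    d=p[0]-p[-1]; print(k,(p@M.T).round(1).tolist(),"ang %.2f"%np.degrees(np.arctan2(d[1],d[0])))
p=v["caul"]
for i,j in((0,3),(1,2)):
    d=p[i]-p[j]; print(np.degrees(np.arctan2(d[1],d[0])))
E
```

```text
fenceIn [[662.3, 60.5], [599.6, 59.8]] ang 5.45
box [[647.3, 60.1], [575.4, 60.7]] ang 4.32
boxfar [[647.3, 60.1], [647.0, -36.5]] ang 94.65
toe [[662.7, -118.1], [553.4, -118.8]] ang 5.16
up [[662.6, -131.9], [573.8, -132.0]] ang 4.89
caul [[656.8, -39.0], [656.7, -60.6], [585.0, -60.5], [585.4, -38.9]] ang 4.67
4.665979769000886
4.745431792175869
```

```bash
python3 -m inch '0 0 0 0 0;0 0 0 0 0;0 0 0 0 0'|grep -v ori;python3 to.py 574 10 80.2 -85.2
```

```text
clock: 8.02
position: [0.574, 0.0018, 0.2274]
contact_force: [-0.1, -4.1, 1.2]
opening: 0.0218
now grasp [574.8  -0.9  80.4] yaw -85.66 tilt 1.10 deg j7 -1.74 t 8.02 F [-0.1 -4.1  1.2] open 21.8
shift -10.9 -0.0 -0.0 turn -0.0080 (-0.5 deg) rows>=0.3
```

```bash
python3 -m inch '0 1 0 0 0;0 1 0 0 0'|grep -v ori;python3 to.py 574 10 80.2 -85.2;python3 -m inch '0.45 0 0 0 0;0.45 0 0 0 0;0.45 0 0 0 0'|grep -v ori;python3 to.py 574 10 80.2 -85.2
```

```text
clock: 8.18
position: [0.574, 0.0015, 0.2274]
contact_force: [0.4, -2.6, 1.3]
opening: 0.0217
now grasp [574.8  -1.1  80.4] yaw -85.60 tilt 1.05 deg j7 -1.73 t 8.18 F [ 0.4 -2.6  1.3] open 21.7
shift -11.1 -0.0 -0.0 turn -0.0071 (-0.4 deg) rows>=0.3
clock: 8.43
position: [0.574, 0.0026, 0.2273]
contact_force: [-0.0, 0.9, -0.4]
opening: 0.0384
now grasp [5.748e+02 2.000e-01 8.030e+01] yaw -85.55 tilt 0.97 deg j7 -1.73 t 8.43 F [-0.   0.9 -0.4] open 38.4
shift -9.8 0.1 -0.1 turn -0.0060 (-0.3 deg) rows>=0.2
```

```bash
python3 -m inch '0.45 0 0 -40 0;0.45 0 0 -40 0;0.45 0 0 -40 0'|grep -v ori;python3 to.py 574 10 80.2 -85.2
python3 - <<'E'
from h import *
import pickle
for n in("scene","wrist"):
  c=Cam(n); i=c.grab()
  if n=="wrist": pickle.dump((c.o,c.R,i),open("w6.pkl","wb")); crop(i,0,560,60,300,1.4,"wrist6")
  if n=="scene": crop(i,225,355,155,285,4.5,"scene6b")
E
```

```text
clock: 8.68
position: [0.5746, 0.0038, 0.2687]
contact_force: [-0.7, 0.4, -0.3]
opening: 0.04
now grasp [576.    1.6 121.8] yaw -85.53 tilt 1.01 deg j7 -1.73 t 8.68 F [-0.7  0.4 -0.3] open 40.0
shift -9.1 1.7 41.4 turn -0.0057 (-0.3 deg) rows>=1.0
```

View pics/scene6b.png

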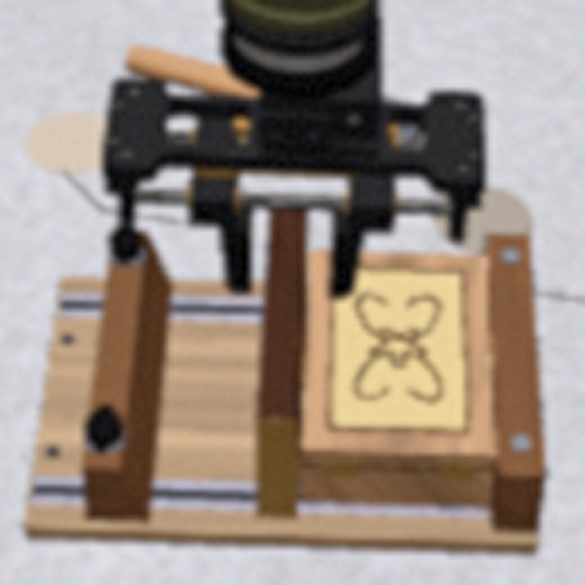

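View pics/wrist6.png

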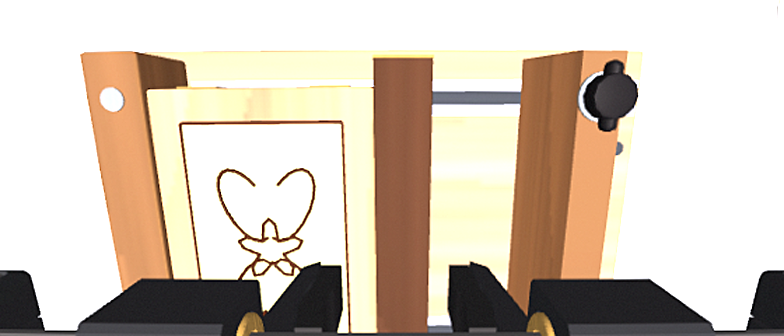

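```bash
python3 - <<'E'
from meas import *
np.set_printoptions(precision=1,suppress=True)
w=PC("w1.pkl");O=(215,120)
for n,c in dict(red=[(80,47),(193,66),(155,284),(47,262)],grn=[(411,112),(490,157),(387,345),(311,306)],bare=[(658,182),(720,210),(618,402),(560,375)]).items():
    p=w.c(c,O,4,.052); l=(p[0]+p[1]-p[2]-p[3])/2; t=(p[1]+p[2]-p[0]-p[3])/2
    print(n,p.mean(0),"len %.1f ang %.2f"%(np.hypot(*l),np.degrees(np.arctan2(l[1],l[0]))),"thk %.1f ang %.2f"%(np.hypot(*t),np.degrees(np.arctan2(t[1],t[0]))))
E
python3 to.py 450 -262 200 8
```

```text
red [ 450.2 -266.2] len 59.1 ang 3.26 thk 30.3 ang -86.16
grn [ 452.2 -344.4] len 58.8 ang -12.25 thk 24.4 ang -103.67
bare [ 452.2 -413.7] len 59.4 ang -9.05 thk 19.0 ang -99.61
now grasp [574.4   1.2 120.2] yaw -85.53 tilt 0.94 deg j7 -1.73 t 8.78 F [ 0.2 -0.6 -0.5] open 40.0
shift 253.9 144.2 -76.4 turn 1.5091 (86.5 deg) rows>=12.1
```

```bash
python3 - <<'E'
from meas import *
w=PC("w1.pkl"); print(w.onz([(229,280),(243,270),(217,270),(255,238),(234,240)],.108)*1000); print(w.onz([(255,238),(229,240)],.0)*1000)
E
python3 to.py 450.2 -266.2 150 3.5
python3 -m inch '0.8 251 148 -30 -1.553;0.8 251 148 -30 -1.553;0.8 251 148 -30 -1.553;0.8 251 148 -30 -1.553;0.8 251 148 -30 -1.553;0.8 251 148 -30 -1.553;0.8 251 148 -30 -1.553;0.8 251 148 -30 -1.553'|grep -v ori;python3 to.py 450.2 -266.2 150 3.5
```

```text
[[ 338.55904637 -282.47561191  108.        ]
 [ 352.79622336 -293.7086401   108.        ]
 [ 346.27058676 -268.7185352   108.        ]
 [ 388.48636785 -297.65338574  108.        ]
 [ 381.42910567 -278.53226827  108.        ]]
[[ 348.43530974 -296.98135408    0.        ]
 [ 336.894236   -263.7737954     0.        ]]
now grasp [574.4   1.2 120.2] yaw -85.53 tilt 0.94 deg j7 -1.73 t 8.78 F [ 0.2 -0.6 -0.5] open 40.0
shift 257.3 144.5 -26.3 turn -1.5539 (-89.0 deg) rows>=12.4
clock: 9.45
position: [0.4396, -0.267, 0.2997]
contact_force: [-1.2, -0.5, -0.8]
opening: 0.0706
now grasp [ 439.4 -270.1  152.8] yaw -28.75 tilt 1.23 deg j7 -0.65 t 9.45 F [-1.2 -0.5 -0.8] open 70.6
shift 7.6 -8.7 2.7 turn -0.5629 (-32.3 deg) rows>=4.5
```

```bash
python3 - <<'E'
from h import *
np.set_printoptions(precision=1,suppress=True)
S=Cam("scene");D=Cam("side")
print(S.onz(np.array([(285,20),(322,24),(308,62),(266,58)])/4+[125,135],.108)*1000)
print(D.onz(np.array([(597,204),(670,214),(663,243),(592,233)])/4+[230,110],.108)*1000)
import pickle
c=Cam("wrist"); i=c.grab(); pickle.dump((c.o,c.R,i),open("w7.pkl","wb")); cv2.imwrite("pics/w7.png",i)
E
```

```text
[[ 305.5 -291.1  108. ]
 [ 307.1 -264.2  108. ]
 [ 351.6 -263.3  108. ]
 [ 350.5 -293.   108. ]]
[[ 345.1 -291.9  108. ]
 [ 297.3 -294.6  108. ]
 [ 300.1 -264.1  108. ]
 [ 345.7 -261.7  108. ]]
```

View pics/w7.png

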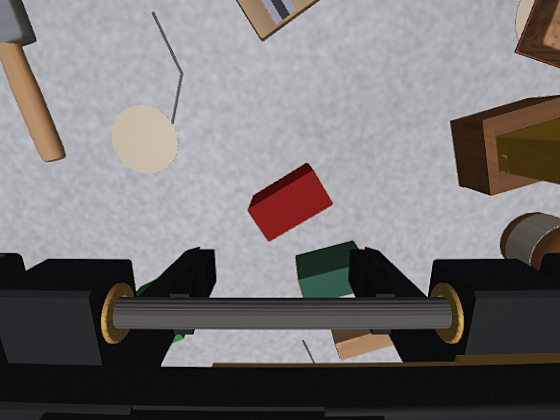

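```bash
python3 to.py 453 -266 130 3.5;python3 -m inch '0.85 11 -8 22 -0.563;0.85 11 -8 22 -0.563;0.85 11 -8 22 -0.563;0.85 11 -8 22 -0.563;0.85 11 -8 22 -0.563;0.85 11 -8 22 -0.563'|grep -v ori;python3 to.py 453 -266 130 3.5
python3 - <<'E'
from h import *
import pickle
print(q2R(bot.get_state()["orientation"])[:,2]*57.3)
c=Cam("wrist"); i=c.grab(); pickle.dump((c.o,c.R,i),open("w8.pkl","wb")); cv2.imwrite("pics/w8.png",i)
c=Cam("side"); i=c.grab(); crop(i,300,430,100,220,5,"side8")
E
```

```text
now grasp [ 441.9 -266.1  152.7] yaw -28.22 tilt 1.03 deg j7 -0.65 t 9.50 F [-0.7  0.3 -0.1] open 70.6
shift 9.5 -5.6 22.7 turn -0.5536 (-31.7 deg) rows>=4.4
clock: 10.0
position: [0.4555, -0.2607, 0.2768]
contact_force: [-0.6, 0.6, -0.7]
opening: 0.0748
now grasp [ 455.6 -263.   129.8] yaw 4.10 tilt 0.88 deg j7 -0.26 t 10.00 F [-0.6  0.6 -0.7] open 74.8
shift -2.8 2.8 -0.2 turn 0.0105 (0.6 deg) rows>=0.1
[ 3.39117719e-02 -8.83595222e-01 -5.72931768e+01]
```

View pics/w8.png

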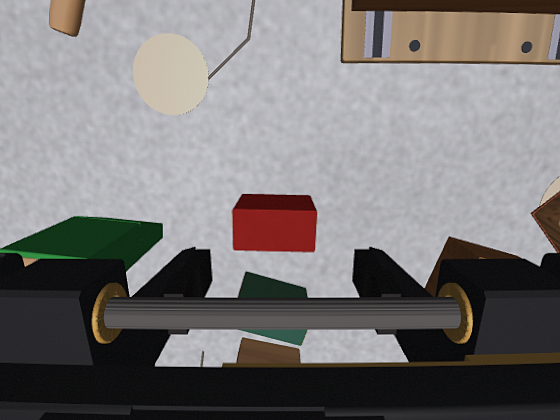

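View pics/side8.png

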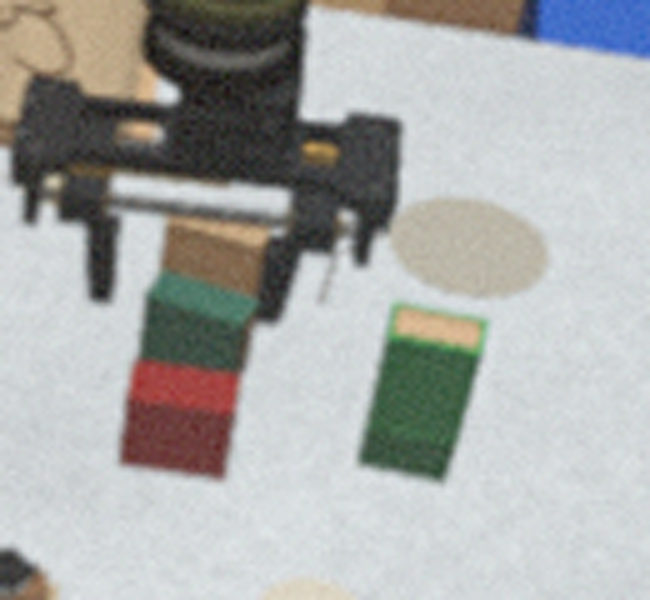

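```bash
python3 - <<'E'
from meas import *
np.set_printoptions(precision=1,suppress=True)
w=PC("w8.pkl")
p=w.onz([(233,209),(316,209),(316,250.5),(233.3,250)],.052)*1000
print(p,p.mean(0)); l=p[1]-p[0];print(np.degrees(np.arctan2(l[1],l[0])))
print(w.proj(np.array([(350,-264,108),(300,-264,108),(350,-264,0),(348,-293,108)])/1000))
print("green face corner z0:",w.onz([(162,223),(162,237)],0)*1000, "z108", w.onz([(75,217),(162,237),(162,223)],.108)*1000)
E
```

```text
[[ 420.2 -252.1   52. ]
 [ 478.4 -247.9   52. ]
 [ 481.7 -279.2   52. ]
 [ 421.2 -283.3   52. ]] [ 450.4 -265.6   52. ]
4.153841255255359
[[ 86.4 248.5]
 [ -3.1 241.7]
 [162.3 200.9]
 [ 88.9 295.5]]
green face corner z0: [[ 348.9 -284.5    0. ]
 [ 348.4 -298.     0. ]] z108 [[ 345.9 -246.5  108. ]
 [ 391.5 -254.3  108. ]
 [ 391.8 -246.5  108. ]]
```

```bash
python3 to.py 453 -265.6 47 3.7;python3 -m inch '0.85 -2 1 40 0.007;0.85 -3 2 83 0.007;0.85 -3 2 83 0.007;0.85 -3 2 83 0.007;0.85 -3 2 83 0.007'|grep -v ori;python3 to.py 453 -265.6 46 3.7
```

```text
now grasp [ 455.6 -263.4  130.1] yaw 3.92 tilt 0.94 deg j7 -0.27 t 10.10 F [-0.2  0.3  0. ] open 75.2
shift -2.7 0.6 83.2 turn 0.0038 (0.2 deg) rows>=2.0
clock: 10.52
position: [0.4534, -0.264, 0.1954]
contact_force: [0.5, -0.6, 0.5]
opening: 0.0749
now grasp [ 453.7 -266.5   48.4] yaw 3.51 tilt 0.95 deg j7 -0.42 t 10.52 F [ 0.5 -0.6  0.5] open 74.9
shift -0.6 -0.9 2.4 turn -0.0033 (-0.2 deg) rows>=0.1
```

```bash
python3 -m inch '0 -0.5 -0.9 2 0;0 -0.5 -0.9 2 0;0 -0.5 -0.9 2 0;0 -0.5 -0.9 2 0' 25|grep -v ori;python3 to.py 453 -265.6 46 3.7
```

```text
clock: 10.85
position: [0.4534, -0.2633, 0.1953]
contact_force: [-0.4, -0.1, 9.0]
opening: 0.0595
now grasp [ 454.1 -265.9   48.3] yaw 3.50 tilt 1.06 deg j7 -0.43 t 10.85 F [-0.4 -0.1  9. ] open 59.5
shift -1.1 -0.4 2.3 turn -0.0035 (-0.2 deg) rows>=0.1
```

```bash
python3 -m inch '0 0 0 -40 0;0 0 0 -90 0;0 0 0 -90 0;0 0 0 -90 0'|grep -v ori;python3 to.py 577 -31.8 130 4.8
```

```text
clock: 11.18
position: [0.4539, -0.2621, 0.2887]
contact_force: [-0.3, -0.4, 0.2]
opening: 0.06
now grasp [ 455.6 -265.1  141.7] yaw 3.45 tilt 1.34 deg j7 -0.27 t 11.18 F [-0.3 -0.4  0.2] open 60.0
shift 135.1 -225.8 8.3 turn -0.0236 (-1.4 deg) rows>=6.3
```

```bash
python3 -m inch '0 135 -226 0 -0.023;0 135 -226 0 -0.023;0 135 -226 0 -0.023;0 135 -226 0 -0.023;0 135 -226 0 -0.023;0 135 -226 0 -0.023;0 135 -226 0 -0.023;0 135 -226 0 -0.023'|grep -v ori;python3 to.py 577 -31.8 100 4.8
python3 - <<'E'
from h import *
import pickle
c=Cam("wrist"); i=c.grab(); pickle.dump((c.o,c.R,i),open("w9.pkl","wb")); cv2.imwrite("pics/w9.png",i)
c=Cam("scene"); i=c.grab(); crop(i,225,355,155,285,4.5,"scene9b")
E
```

```text
clock: 11.85
position: [0.5764, -0.023, 0.2847]
contact_force: [0.3, -0.1, -0.3]
opening: 0.0599
now grasp [578.3 -25.3 137.7] yaw 5.18 tilt 1.20 deg j7 -0.60 t 11.85 F [ 0.3 -0.1 -0.3] open 59.9
shift -2.4 5.7 37.8 turn 0.0066 (0.4 deg) rows>=0.9
```

View pics/w9.png

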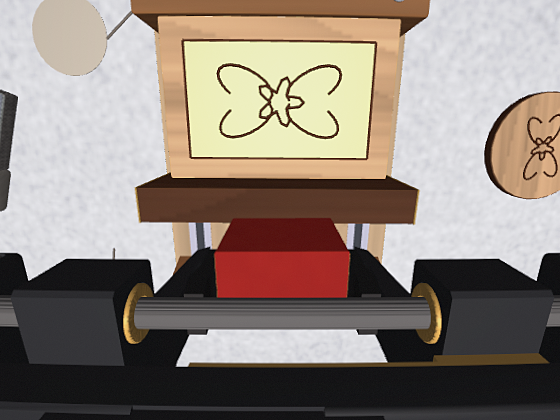

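View pics/scene9b.png

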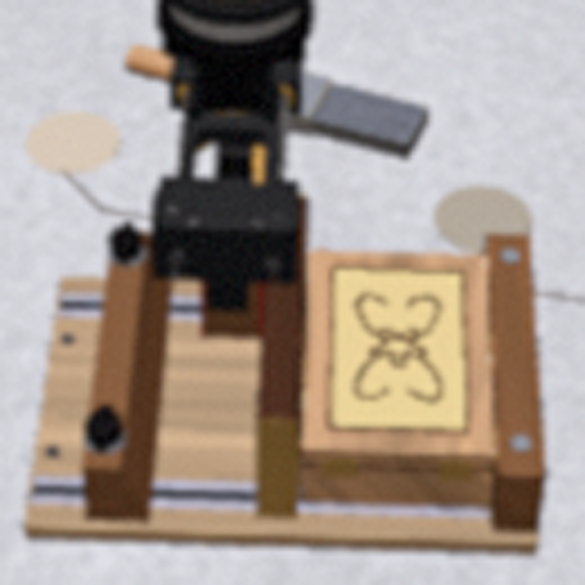

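```bash
python3 - <<'E'
from meas import *
np.set_printoptions(precision=1,suppress=True)
w=PC("w9.pkl"); crop(w.img,125,435,170,305,2.5,"w9c")
a=np.radians(4.8);M=np.array([[np.cos(a),np.sin(a)],[-np.sin(a),np.cos(a)]])
p=w.onz([(137,188),(418,190)],.087)[:,:2]*1000; print(p@M.T, np.degrees(np.arctan2(*(p[1]-p[0])[::-1])))
p=w.onz([(216,251),(349,251)],.137-.048+.052)[:,:2]*1000; print(p@M.T, np.degrees(np.arctan2(*(p[1]-p[0])[::-1])))
E
```

```text
[[487.8 -40.2]
 [657.  -40.6]] 4.663734294058425
[[544.9 -57.5]
 [603.8 -57.3]] 4.93351501287176
```

View pics/w9c.png

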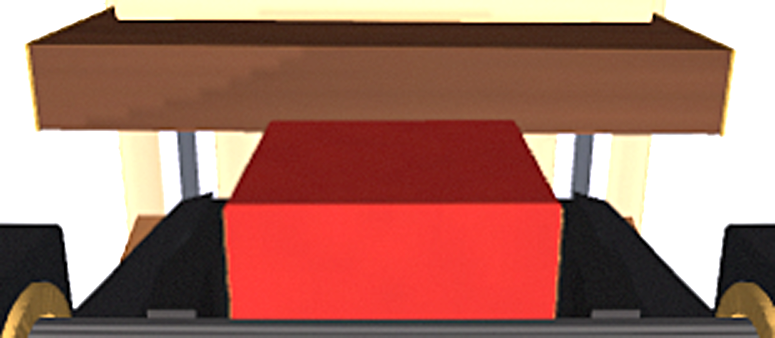

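```bash
python3 -m inch '0 -2 6 -2 0.003;0 -2 7 -2 0.003;0 -2 7 30 0.003;0 -2 7 60 0.003;0 -2 7 60 0.003;0 -2 7 60 0.003'|grep -v ori;python3 to.py 577 -31.8 60.3 4.8
```

```text
clock: 12.45
position: [0.5726, -0.039, 0.2234]
contact_force: [0.1, 0.5, 0.4]
opening: 0.0598
now grasp [573.4 -42.4  76.4] yaw 4.52 tilt 1.38 deg j7 -0.67 t 12.45 F [0.1 0.5 0.4] open 59.8
shift 4.4 -10.7 15.9 turn -0.0049 (-0.3 deg) rows>=0.5
```

```bash
python3 -m inch '0 4.3 -9 0 -0.005;0 4.3 -9 6 -0.005;0 4.3 -9 12 -0.005;0 4.3 -9 12 -0.005'|grep -v ori;python3 to.py 577 -31.8 60.3 4.8
```

```text
clock: 12.78
position: [0.5762, -0.0299, 0.211]
contact_force: [-1.0, -0.5, 0.5]
opening: 0.0598
now grasp [577.  -33.4  64.1] yaw 4.82 tilt 1.39 deg j7 -0.69 t 12.78 F [-1.  -0.5  0.5] open 59.8
shift 0.1 -1.7 3.7 turn 0.0003 (0.0 deg) rows>=0.1
```

```bash
python3 -m inch '0 0 0 2 0;0 0 0 4 0;0 0 0 4 0'|grep -v ori;python3 -m inch '0 0 0 1 0;0 0 0 1 0'|grep -v ori;python3 to.py 577 -31.8 60.3 4.8
```

```text
clock: 13.03
position: [0.5763, -0.0301, 0.2074]
contact_force: [-0.8, -0.8, 1.7]
opening: 0.0598
clock: 13.2
position: [0.5762, -0.0301, 0.2073]
contact_force: [-2.3, -1.5, 8.1]
opening: 0.06
now grasp [577.1 -33.8  60.4] yaw 4.81 tilt 1.46 deg j7 -0.69 t 13.20 F [-2.3 -1.5  8.1] open 60.0
shift 0.0 -2.0 0.0 turn 0.0002 (0.0 deg) rows>=0.0
```

```bash
python3 -m inch '0 0 -2 0 0;0 0 -4 0 0;0 0 -4 0 0'|grep -v ori;python3 -m inch '0 0 -1.5 0 0;0 0 -2.5 0 0;0 0 -2.5 0 0'|grep -v ori;python3 to.py 577 -26 60.3 4.8
```

```text
clock: 13.45
position: [0.576, -0.0259, 0.2074]
contact_force: [-0.6, 0.4, 2.1]
opening: 0.0603
clock: 13.7
position: [0.576, -0.0251, 0.2074]
contact_force: [-0.4, -5.9, 3.6]
opening: 0.0599
now grasp [576.9 -29.3  60.5] yaw 4.73 tilt 1.67 deg j7 -0.71 t 13.70 F [-0.4 -5.9  3.6] open 59.9
shift 0.3 -3.3 0.1 turn -0.0013 (-0.1 deg) rows>=0.1
```

```bash
python3 -m inch '0 0 0 0 0;0 0 0 0 0;0.9 0 0.3 0 0;0.9 0 0.3 0 0;0.9 0 0.3 0 0;0.9 0 0.3 0 0'|grep -v ori;python3 to.py 577 -26 60.3 4.8;python3 -m inch '0.9 0 0 -40 0;0.9 0 0 -80 0;0.9 0 0 -80 0;0.9 0 0 -80 0'|grep -v ori;python3 to.py 452.2 -413.7 140 -9.3
python3 - <<'E'
from h import *
import pickle
c=Cam("wrist"); i=c.grab(); pickle.dump((c.o,c.R,i),open("w10.pkl","wb")); cv2.imwrite("pics/w10.png",i)
c=Cam("scene"); i=c.grab(); crop(i,225,355,155,285,4.5,"scene10b")
E
```

```text
clock: 14.2
position: [0.5759, -0.0249, 0.2072]
contact_force: [-0.2, -0.7, -0.4]
opening: 0.0793
now grasp [576.8 -29.   60.3] yaw 4.76 tilt 1.63 deg j7 -0.71 t 14.20 F [-0.2 -0.7 -0.4] open 79.3
shift 0.4 -3.0 -0.1 turn -0.0007 (-0.0 deg) rows>=0.1
clock: 14.53
position: [0.5762, -0.0222, 0.2892]
contact_force: [-0.2, 0.2, -0.7]
opening: 0.0793
now grasp [577.8 -26.2 142.3] yaw 4.77 tilt 1.65 deg j7 -0.61 t 14.53 F [-0.2  0.2 -0.7] open 79.3
shift -157.4 375.6 11.3 turn 0.2455 (14.1 deg) rows>=9.8
```

View pics/w10.png

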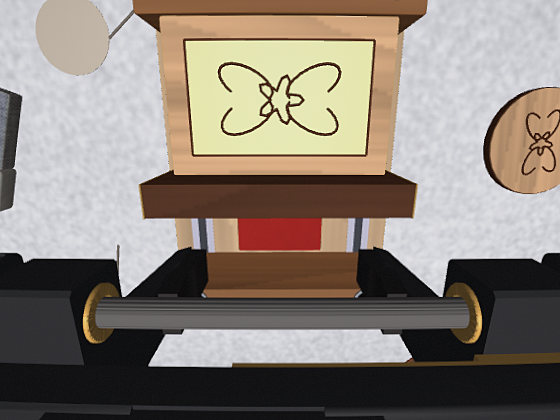

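View pics/scene10b.png

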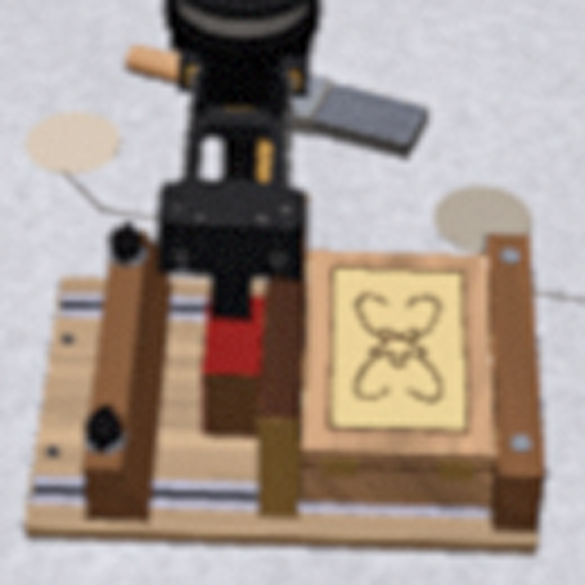

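```bash
python3 - <<'E'
from meas import *
w=PC("w10.pkl"); crop(w.img,160,400,165,305,3.3,"w10c")
E
```

```text
(no output)
```

View pics/w10c.png

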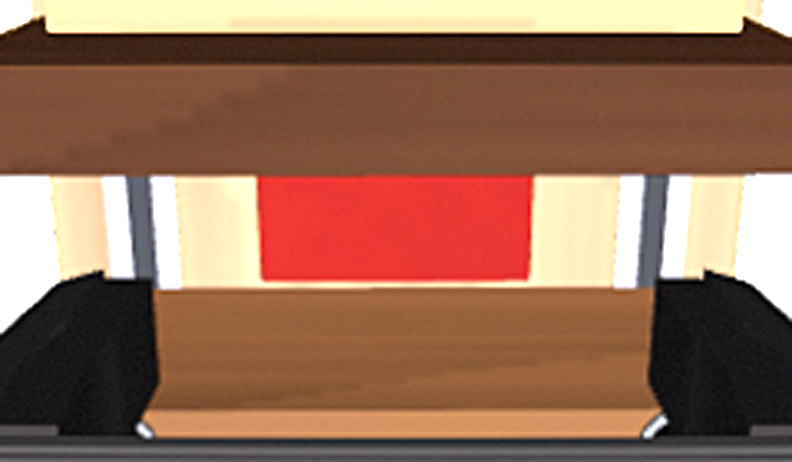

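```bash
python3 - <<'E'
from meas import *
np.set_printoptions(precision=1,suppress=True)
w=PC("w10.pkl");O=(160,165)
a=np.radians(4.8);M=np.array([[np.cos(a),np.sin(a)],[-np.sin(a),np.cos(a)]])
for n,c,z in [("caul rear",[(0,174),(790,175)],.087),("caul front",[(0,66),(790,66)],.087),("red rear",[(262,280),(529,279)],.064),("toe",[(162,288),(640,288)],.012),("up",[(145,409),(660,409)],.054)]:
    p=w.c(c,O,3.3,z); print(n,(p@M.T).tolist(),np.degrees(np.arctan2(*(p[1]-p[0])[::-1])))
E
```

```text
caul rear [[496.9269199055809, -60.81836567467818], [648.5655446669334, -61.40770785357777]] 4.577321578978756
caul front [[499.3843056290363, -39.85019894411405], [646.1580761415984, -40.09505263507236]] 4.704417049267502
red rear [[542.8384685520251, -92.90484751113023], [602.280754695635, -92.87025851467827]] 4.833339957447527
toe [[507.12840678775626, -117.96520657600905], [641.2253272582351, -118.44891762273267]] 4.593324998217499
up [[511.3675588948102, -131.34265510496024], [637.2328151953161, -131.95160326637267]] 4.522799695532598
```

```bash
python3 -m inch '0.85 -157 375 6 0.245;0.85 -157 375 6 0.245;0.85 -157 375 6 0.245;0.85 -157 375 6 0.245;0.85 -157 375 6 0.245;0.85 -157 375 6 0.245;0.85 -157 375 6 0.245;0.85 -157 375 6 0.245'|grep -v ori;python3 to.py 452.2 -413.7 130 -9.3
```

```text
clock: 15.3
position: [0.4709, -0.3414, 0.2885]
contact_force: [0.7, 0.2, -0.9]
opening: 0.0747
now grasp [ 471.2 -345.3  141.6] yaw -9.26 tilt 1.53 deg j7 -0.25 t 15.30 F [ 0.7  0.2 -0.9] open 74.7
shift -7.8 70.3 13.4 turn 0.0008 (0.0 deg) rows>=1.7
```

```bash
python3 -m inch '0.85 -8 55 13 0;0.85 -8 70 13 0;0.85 -8 70 13 0;0.85 -8 70 13 0;0.85 -8 70 13 0'|grep -v ori;python3 to.py 452.2 -413.7 130 -9.3
python3 - <<'E'
from h import *
import pickle
print(bot.get_state()["qvel"].round(3));c=Cam("wrist"); i=c.grab(); pickle.dump((c.o,c.R,i),open("w11.pkl","wb")); cv2.imwrite("pics/w11.png",i)
E
```

```text
clock: 15.72
position: [0.4518, -0.4084, 0.2761]
contact_force: [-0.4, 1.5, -0.3]
opening: 0.0749
now grasp [ 452.  -412.   129.1] yaw -9.21 tilt 1.39 deg j7 -0.12 t 15.72 F [-0.4  1.5 -0.3] open 74.9
shift 0.5 1.7 -0.8 turn 0.0016 (0.1 deg) rows>=0.0
[-0.028 -0.018 -0.026  0.01  -0.001  0.002  0.001]
```

View pics/w11.png

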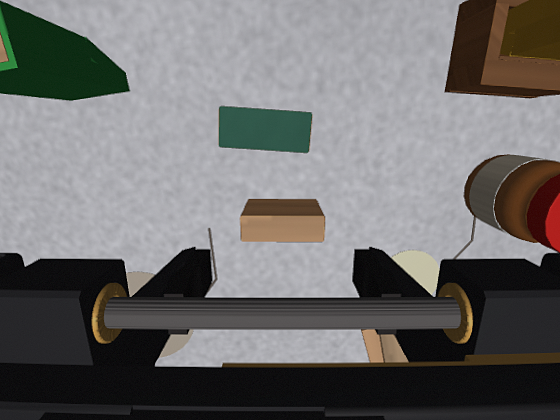

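```bash
python3 - <<'E'
from meas import *
np.set_printoptions(precision=1,suppress=True)
w=PC("w11.pkl")
p=w.onz([(240.5,214.5),(324.5,214.5),(325,242),(240.5,241.5)],.052)*1000
print(p,p.mean(0)); l=p[1]+p[2]-p[0]-p[3];print(np.degrees(np.arctan2(l[1],l[0])))
print("jar",w.onz([(540,212)],.085)*1000)
E
python3 to.py 452.2 -413.7 48 -9.3
```

```text
[[ 425.2 -398.5   52. ]
 [ 483.6 -408.    52. ]
 [ 481.5 -428.8   52. ]
 [ 421.1 -418.5   52. ]] [ 452.8 -413.5   52. ]
-9.455819221416563
jar [[ 609.9 -417.    85. ]]
now grasp [ 452.7 -411.2  129.6] yaw -9.11 tilt 1.39 deg j7 -0.12 t 15.77 F [0.3 0.4 0.1] open 74.8
shift -0.5 0.6 81.6 turn 0.0034 (0.2 deg) rows>=2.0
```

```bash
python3 -m inch '0.85 0 0.5 40 0.004;0.85 0 0.5 82 0.004;0.85 0 0.5 82 0.004;0.85 0 0.5 82 0.004'|grep -v ori;python3 to.py 452.8 -413.5 48 -9.4;python3 -m inch '0.85 0 0 0 0'|grep -v ori;python3 to.py 452.8 -413.5 48 -9.4
```

```text
clock: 16.1
position: [0.4525, -0.4079, 0.1931]
contact_force: [0.6, 0.0, 0.0]
opening: 0.075
now grasp [ 452.2 -410.9   46.1] yaw -9.15 tilt 1.19 deg j7 -0.21 t 16.10 F [0.6 0.  0. ] open 75.0
shift 1.0 2.5 -1.8 turn 0.0043 (0.2 deg) rows>=0.1
clock: 16.18
position: [0.4538, -0.4073, 0.195]
contact_force: [0.6, -0.1, 1.3]
opening: 0.0748
now grasp [ 453.9 -410.5   48. ] yaw -9.06 tilt 1.24 deg j7 -0.21 t 16.18 F [ 0.6 -0.1  1.3] open 74.8
shift -0.6 3.1 0.1 turn 0.0059 (0.3 deg) rows>=0.1
```

```bash
python3 -m inch '0.85 -0.5 3 0 0.006;0.85 -0.5 3 0 0.006;0 -0.5 3 0 0.006;0 -0.5 3 0 0.006;0 -0.5 3 0 0.006;0 -0.5 3 0 0.006' 25|grep -v ori;python3 to.py 452.8 -413.5 48 -9.4
```

```text
clock: 16.68
position: [0.453, -0.4106, 0.1961]
contact_force: [-1.6, -0.0, 7.0]
opening: 0.06
now grasp [ 453.1 -413.9   49.1] yaw -9.43 tilt 1.31 deg j7 -0.20 t 16.68 F [-1.6 -0.   7. ] open 60.0
shift -0.4 -0.4 1.1 turn -0.0005 (-0.0 deg) rows>=0.0
```

```bash
python3 -m inch '0 0 0 -40 0;0 0 0 -90 0;0 0 0 -90 0;0 0 0 -90 0'|grep -v ori;python3 to.py 579.1 -56.2 140 4.8
```

```text
clock: 17.02
position: [0.454, -0.409, 0.2895]
contact_force: [-0.7, -0.1, -1.3]
opening: 0.0598
now grasp [ 455.  -412.9  142.5] yaw -9.44 tilt 1.56 deg j7 -0.11 t 17.02 F [-0.7 -0.1 -1.3] open 59.8
shift 63.8 -372.1 -6.1 turn -0.2486 (-14.2 deg) rows>=9.1
```

```bash
python3 -m inch '0 64 -372 -6 -0.249;0 64 -372 -6 -0.249;0 64 -372 -6 -0.249;0 64 -372 -6 -0.249;0 64 -372 -6 -0.249;0 64 -372 -6 -0.249;0 64 -372 -6 -0.249;0 64 -372 -6 -0.249'|grep -v ori;python3 to.py 579.1 -56.2 140 4.8
```

```text
clock: 17.68
position: [0.5633, -0.0924, 0.2852]
contact_force: [0.0, -2.1, -0.6]
opening: 0.0598
now grasp [563.8 -96.4 138.2] yaw 4.81 tilt 1.55 deg j7 -0.51 t 17.68 F [ 0.  -2.1 -0.6] open 59.8
shift 18.6 -38.7 -2.8 turn 0.0002 (0.0 deg) rows>=1.0
```

```bash
python3 -m inch '0 18 -33 0 0;0 18.5 -39 0 0;0 18.5 -39 0 0;0 18.5 -39 0 0;0 18.5 -39 0 0'|grep -v ori;python3 to.py 579.1 -56.2 100 4.8;python3 - <<'E'
from h import *
import pickle
print(bot.get_state()["qvel"].round(3));c=Cam("wrist"); i=c.grab(); pickle.dump((c.o,c.R,i),open("w12.pkl","wb")); cv2.imwrite("pics/w12.png",i)
E
python3 to.py 579.1 -56.2 100 4.8
```

```text
clock: 18.1
position: [0.5776, -0.0545, 0.283]
contact_force: [0.9, -1.4, -1.3]
opening: 0.0598
now grasp [577.7 -58.8 136.1] yaw 4.66 tilt 1.67 deg j7 -0.56 t 18.10 F [ 0.9 -1.4 -1.3] open 59.8
shift 1.7 -3.5 36.0 turn -0.0025 (-0.1 deg) rows>=0.9
[ 0.017 -0.008 -0.001 -0.003 -0.004 -0.002 -0.002]
now grasp [577.9 -59.  136.3] yaw 4.62 tilt 1.66 deg j7 -0.56 t 18.15 F [-0.1 -0.2 -0.7] open 59.9
shift 1.4 -3.7 36.2 turn -0.0032 (-0.2 deg) rows>=0.9
```

View pics/w12.png

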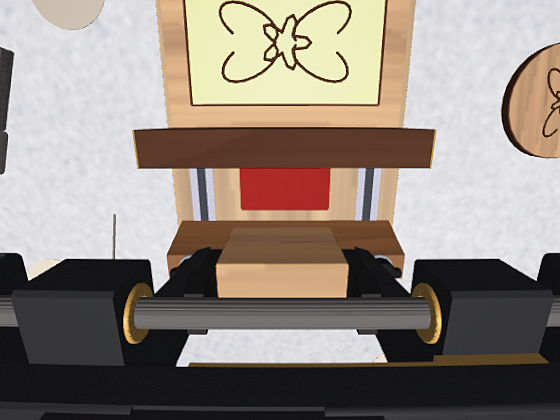

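```bash
python3 - <<'E'
from meas import *
np.set_printoptions(precision=1,suppress=True)
w=PC("w12.pkl");crop(w.img,160,420,120,300,3,"w12c")
a=np.radians(4.8);M=np.array([[np.cos(a),np.sin(a)],[-np.sin(a),np.cos(a)]])
print(M@[577.9,-59])
E
```

```text
[ 570.9 -107.2]
```

View pics/w12c.png

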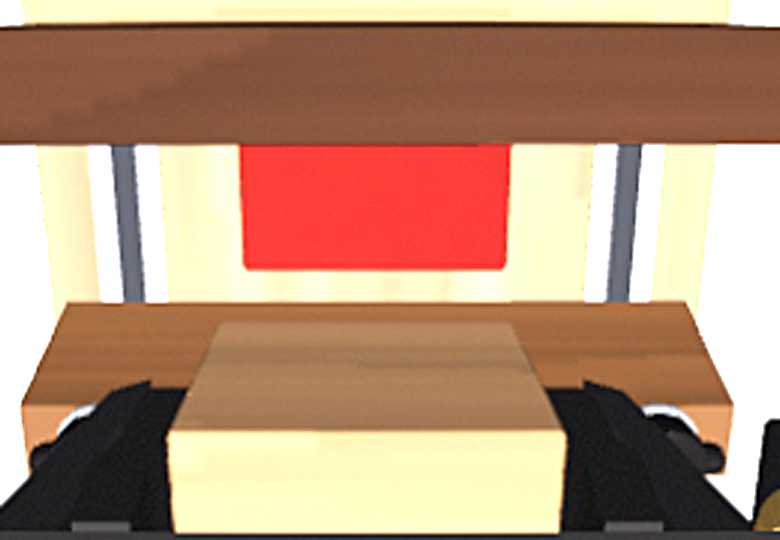

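```bash
python3 - <<'E'
from meas import *
np.set_printoptions(precision=1,suppress=True)
w=PC("w12.pkl");O=(160,120)
a=np.radians(4.8);M=np.array([[np.cos(a),np.sin(a)],[-np.sin(a),np.cos(a)]])
for n,c,z in [("caul rear",[(0,142),(780,143)],.087),("caul front",[(0,24),(780,26)],.087),("red rear",[(244,269),(505,269)],.064),("toe",[(68,302),(685,302)],.012),("up",[(23,404),(732,404)],.054),("bare top front",[(168,431),(566,431)],.139),("bare bot front",[(221,323),(511,323)],.087)]:
    p=w.c(c,O,3,z); print(n,(p@M.T).round(1).tolist(),"%.2f"%np.degrees(np.arctan2(*(p[1]-p[0])[::-1])))
E
```

```text
caul rear [[499.6, -60.7], [651.0, -61.1]] 4.65
caul front [[502.1, -38.6], [648.3, -39.2]] 4.58
red rear [[542.7, -93.1], [602.2, -93.2]] 4.73
toe [[483.3, -118.0], [663.4, -118.2]] 4.73
up [[483.9, -131.3], [662.6, -131.5]] 4.74
bare top front [[541.0, -96.7], [600.7, -96.8]] 4.75
bare bot front [[540.8, -98.0], [600.3, -98.1]] 4.73
```

```bash
python3 to.py 579.4 -56.4 120 4.75; python3 -m inch '0 1.6 -3 16 -0.002;0 1.6 -3 16 -0.002;0 1.6 -3 16 -0.002;0 1.6 -3 16 -0.002' >/dev/null; python3 to.py 579.4 -56.4 80 4.75
```

```text
now grasp [577.9 -59.  136.3] yaw 4.62 tilt 1.66 deg j7 -0.56 t 18.15 F [-0.1 -0.2 -0.7] open 59.9
shift 1.7 -2.9 16.3 turn -0.0023 (-0.1 deg) rows>=0.4
now grasp [579.1 -57.4 120.5] yaw 4.64 tilt 1.68 deg j7 -0.58 t 18.48 F [ 0.1 -0.1 -1.2] open 59.9
shift 0.4 -2.2 40.4 turn -0.0019 (-0.1 deg) rows>=1.0
```

```bash
python3 -m inch '0 0.4 -2 20 -0.002;0 0.4 -2.2 40 -0.002;0 0.4 -2.2 40 -0.002;0 0.4 -2.2 40 -0.002'|grep -v ori; python3 to.py 579.4 -56.4 61.1 4.75
```

```text
clock: 18.82
position: [0.5789, -0.0524, 0.2274]
contact_force: [0.6, 0.8, 0.4]
opening: 0.06
now grasp [578.9 -56.7  80.4] yaw 4.74 tilt 1.69 deg j7 -0.63 t 18.82 F [0.6 0.8 0.4] open 60.0
shift 0.6 -0.9 19.3 turn -0.0002 (-0.0 deg) rows>=0.5
```

```bash
python3 -m inch '0 0.5 -0.9 8 0;0 0.5 -0.9 15 0;0 0.5 -0.9 17 0;0 0.5 -0.9 17 0'|grep -v ori; python3 to.py 579.4 -56.4 61.1 4.75;python3 -m inch '0 0 0 1.5 0;0 0 0 2.5 0;0 0 0 2.5 0'|grep -v ori; python3 to.py 579.4 -56.4 61.1 4.75;
```

```text
clock: 19.15
position: [0.5792, -0.052, 0.21]
contact_force: [-0.5, 0.9, -0.3]
opening: 0.0597
now grasp [579.1 -56.4  63.1] yaw 4.74 tilt 1.70 deg j7 -0.65 t 19.15 F [-0.5  0.9 -0.3] open 59.7
shift 0.3 -0.0 2.0 turn -0.0001 (-0.0 deg) rows>=0.0
clock: 19.4
position: [0.5793, -0.052, 0.2083]
contact_force: [-1.4, -0.1, 4.4]
opening: 0.06
now grasp [579.3 -56.4  61.4] yaw 4.74 tilt 1.72 deg j7 -0.66 t 19.40 F [-1.4 -0.1  4.4] open 60.0
shift 0.1 -0.0 0.3 turn -0.0001 (-0.0 deg) rows>=0.0
```

```bash
python3 -m inch '0 0 -1.2 0 0;0 0 -2 0 0;0 0 -2 0 0'|grep -v ori; python3 -m inch '0 0 -1 0 0;0 0 -1.5 0 0;0 0 -1.5 0 0'|grep -v ori;python3 to.py 579.4 -56.4 61.1 4.75
```

```text
clock: 19.65
position: [0.5793, -0.0504, 0.2084]
contact_force: [0.7, -1.6, 1.6]
opening: 0.0595
clock: 19.9
position: [0.5793, -0.05, 0.2083]
contact_force: [0.5, -3.4, 2.9]
opening: 0.0597
now grasp [579.3 -54.9  61.4] yaw 4.68 tilt 1.90 deg j7 -0.66 t 19.90 F [ 0.5 -3.4  2.9] open 59.7
shift -0.1 1.5 0.4 turn -0.0013 (-0.1 deg) rows>=0.0
```

```bash
python3 -m inch '0 0 0 0 0;0 0 0 0 0;0.9 0 0.3 0 0;0.9 0 0.3 0 0;0.9 0 0.3 0 0;0.9 0 0.3 0 0'|grep -v ori;python3 -m inch '0.9 0 0 -40 0;0.9 0 0 -90 0;0.9 0 0 -90 0;0.9 0 0 -90 0;0.9 0 0 -90 0'|grep -v ori;python3 to.py 579.4 -56.4 61.1 4.75
python3 - <<'E'
from h import *
import pickle
c=Cam("wrist"); i=c.grab(); pickle.dump((c.o,c.R,i),open("w13.pkl","wb")); cv2.imwrite("pics/w13.png",i)
c=Cam("scene"); i=c.grab(); crop(i,225,355,155,285,4.5,"scene13b");crop(i,130,190,205,270,9,"wedge13")
c=Cam("side"); i=c.grab(); crop(i,250,300,120,180,9,"wedge13s")
E
```

```text
clock: 20.4
position: [0.5792, -0.0496, 0.2082]
contact_force: [-0.3, -1.3, -0.9]
opening: 0.0794
clock: 20.82
position: [0.5791, -0.0468, 0.2982]
contact_force: [-0.0, -0.1, -0.9]
opening: 0.0794
now grasp [579.2 -51.5 151.2] yaw 4.72 tilt 1.85 deg j7 -0.56 t 20.82 F [-0.  -0.1 -0.9] open 79.4
shift 0.0 2.0 90.3 turn -0.0006 (-0.0 deg) rows>=2.2
```

View pics/w13.png

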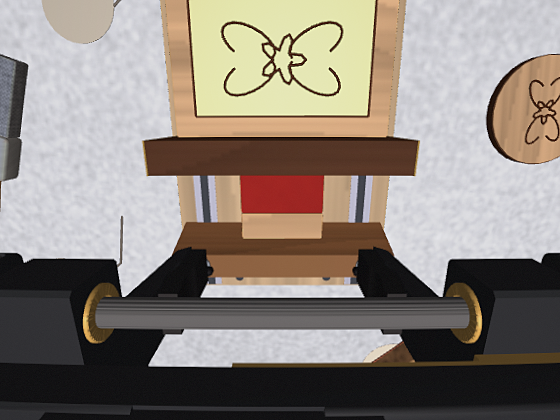

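View pics/scene13b.png

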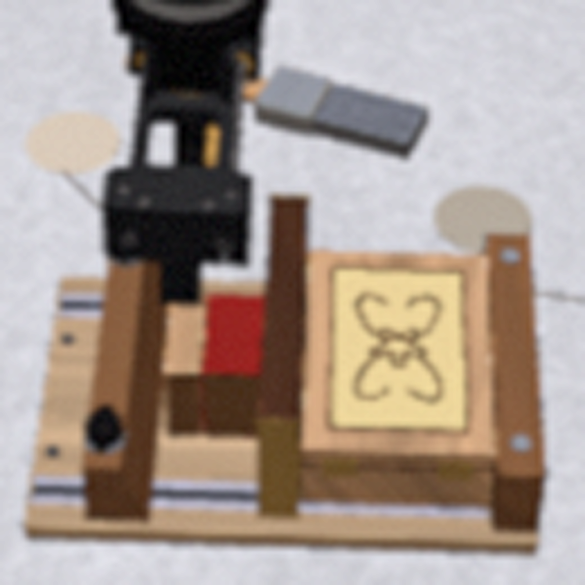

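View pics/wedge13.png

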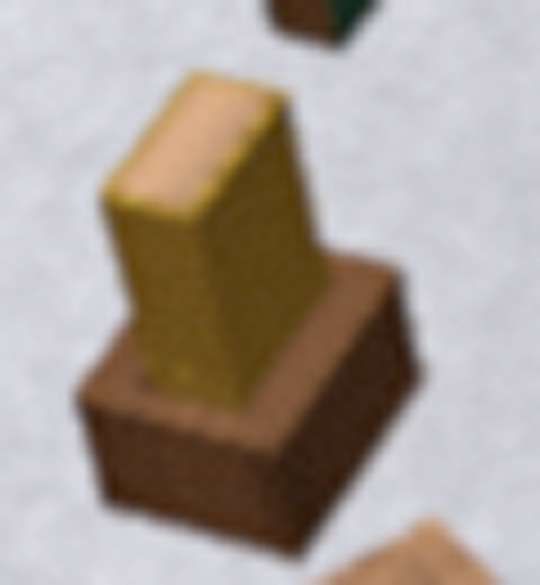

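View pics/wedge13s.png

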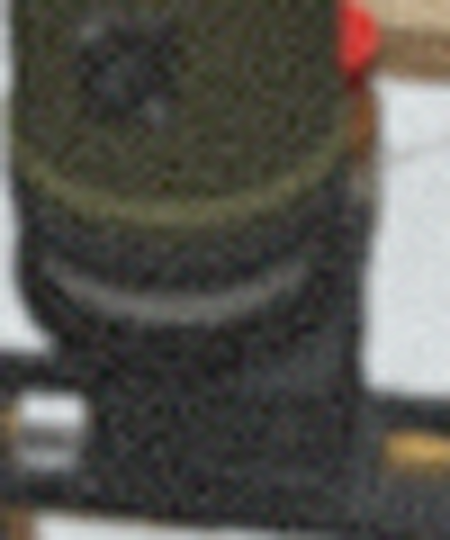

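```bash
python3 to.py 630 -365 215 -16;python3 -m inch '0.85 23 316 -54 0.362;0.85 23 316 -54 0.362;0.85 23 316 -54 0.362;0.85 23 316 -54 0.362;0.85 23 316 -54 0.362;0.85 23 316 -54 0.362;0.85 23 316 -54 0.362;0.85 23 316 -54 0.362'|grep -v ori;python3 to.py 630 -365 215 -16
```

```text
now grasp [578.1 -51.8 149.6] yaw 4.72 tilt 1.87 deg j7 -0.56 t 20.97 F [ 0.5 -0.6  0.5] open 79.5
shift 25.6 318.4 -55.4 turn 0.3616 (20.7 deg) rows>=7.8
clock: 21.63
position: [0.6267, -0.363, 0.359]
contact_force: [0.0, -0.3, -0.3]
opening: 0.0751
now grasp [ 625.9 -368.1  212.1] yaw -16.25 tilt 1.99 deg j7 -0.21 t 21.63 F [ 0.  -0.3 -0.3] open 75.1
shift 3.1 -4.0 -3.0 turn -0.0043 (-0.2 deg) rows>=0.1
```

```bash
python3 -m inch '0.85 0 0 0 0;0.85 0 0 0 0'|grep -v ori
python3 - <<'E'
from h import *
import pickle
print(bot.get_state()["qvel"].round(3));c=Cam("wrist"); i=c.grab(); pickle.dump((c.o,c.R,i),open("w14.pkl","wb")); cv2.imwrite("pics/w14.png",i)
c=Cam("side"); i=c.grab(); crop(i,250,300,120,180,9,"wedge14s")
E
```

```text
clock: 21.8
position: [0.6254, -0.366, 0.3566]
contact_force: [0.8, 1.3, 0.6]
opening: 0.0745
[-0.046 -0.019 -0.053  0.074 -0.022 -0.009 -0.01 ]
```

View pics/w14.png

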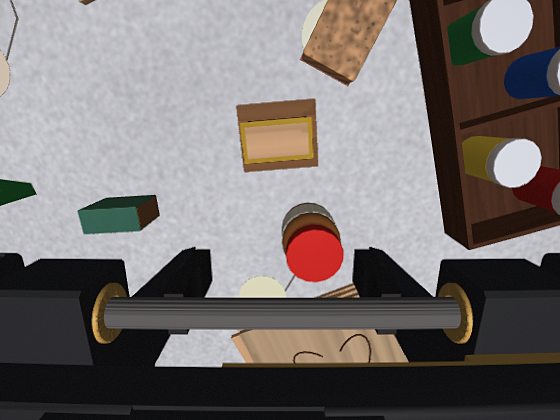

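View pics/wedge14s.png

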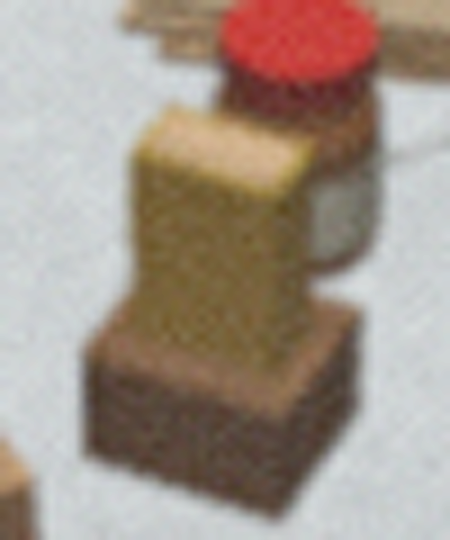

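```bash
python3 - <<'E'
from meas import *
w=PC("w14.pkl");crop(w.img,230,325,92,178,7,"w14c")
E
```

```text
(no output)
```

View pics/w14c.png

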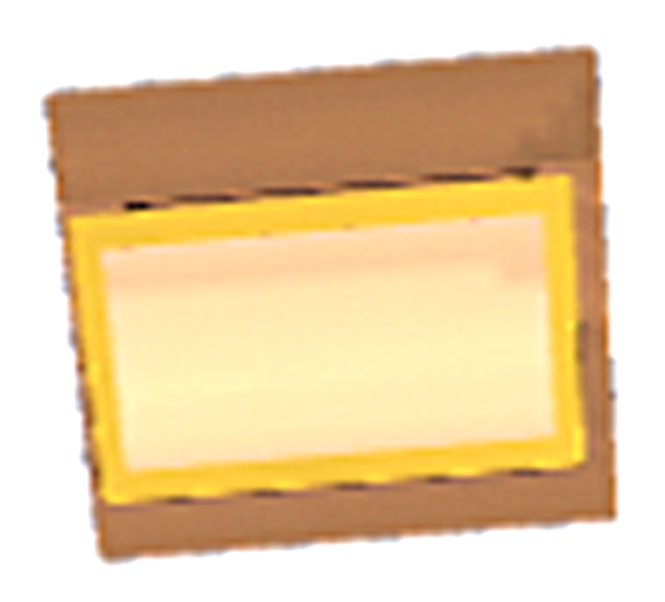

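```bash
python3 - <<'E'
from meas import *
np.set_printoptions(precision=1,suppress=True)
w=PC("w14.pkl");O=(230,92)
h=w.c([(68,215),(570,178),(585,465),(108,500)],O,7,.116);r=w.c([(45,95),(597,48),(615,518),(103,558)],O,7,.046)
for n,p in(("head",h),("rack",r)):
    l=(p[1]+p[2]-p[0]-p[3])/2; t=(p[0]+p[1]-p[2]-p[3])/2
    print(n,p.tolist(),p.mean(0),"len %.1f ang %.2f"%(np.hypot(*l),np.degrees(np.arctan2(l[1],l[0]))),"thk %.1f ang %.2f"%(np.hypot(*t),np.degrees(np.arctan2(t[1],t[0]))-90))
a=np.radians(-12.5);M=np.array([[np.cos(a),np.sin(a)],[-np.sin(a),np.cos(a)]])
print((h@M.T)-(r.mean(0)@M.T)); print((r@M.T)-(r.mean(0)@M.T))
E
```

```text
head [[616.0394264217919, -295.4707669774274], [664.8784607468173, -306.27438816046214], [659.0801537301963, -334.0160606882899], [610.8780013442225, -323.47310293075236]] [ 637.7 -314.8] len 49.7 ang -12.41 thk 28.4 ang -11.12
rack [[608.8458719716751, -278.20526842941257], [678.8327923492942, -292.97059557857307], [665.8033451931385, -352.22588245817775], [596.893806644642, -337.53643072976325]] [ 637.6 -315.2] len 71.0 ang -11.97 thk 60.6 ang -11.90
[[-25.3  14.6]
 [ 24.7  14.7]
 [ 25.  -13.7]
 [-24.3 -13.8]]
[[-36.1  29.9]
 [ 35.4  30.7]
 [ 35.5 -30. ]
 [-34.9 -30.6]]
```

```bash
python3 to.py 637.7 -314.8 152 -12.3;python3 -m inch '0.85 6 -52 59 -0.065;0.85 6 -52 59 -0.065;0.85 6 -52 59 -0.065;0.85 6 -52 59 -0.065;0.85 6 -52 59 -0.065'|grep -v ori;python3 to.py 637.7 -314.8 152 -12.3
python3 - <<'E'
from h import *
import pickle
print(bot.get_state()["qvel"].round(3));c=Cam("wrist"); i=c.grab(); pickle.dump((c.o,c.R,i),open("w15.pkl","wb")); cv2.imwrite("pics/w15.png",i); crop(i,200,370,120,320,3,"w15c")
E
```

```text
now grasp [ 625.4 -365.9  210.3] yaw -16.13 tilt 1.86 deg j7 -0.21 t 21.90 F [-0.1  0.4  0.3] open 75.2
shift -2.5 -54.4 56.6 turn -0.0669 (-3.8 deg) rows>=1.9
clock: 22.32
position: [0.6467, -0.3131, 0.2965]
contact_force: [0.1, -0.1, -0.2]
opening: 0.075
now grasp [ 645.4 -317.7  149.6] yaw -12.25 tilt 1.85 deg j7 -0.26 t 22.32 F [ 0.1 -0.1 -0.2] open 75.0
shift -8.1 -1.1 -2.5 turn 0.0009 (0.1 deg) rows>=0.2
[ 0.028 -0.021  0.014 -0.032  0.003  0.002 -0.   ]
```

View pics/w15c.png

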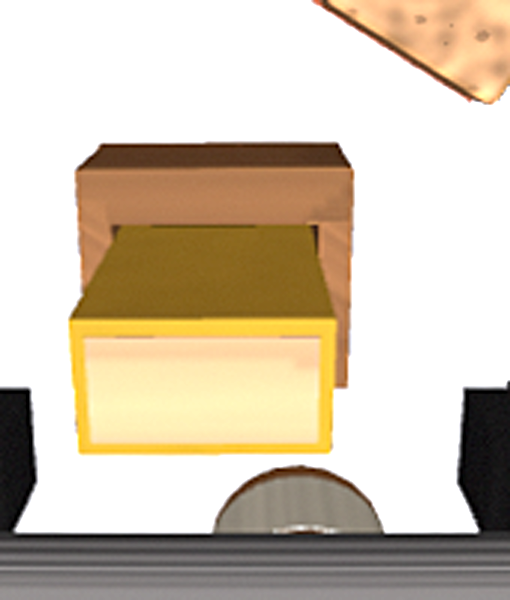

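```bash
python3 - <<'E'
from meas import *
np.set_printoptions(precision=1,suppress=True)
w=PC("w15.pkl");O=(200,120)
a=np.radians(-12.1);M=np.array([[np.cos(a),np.sin(a)],[-np.sin(a),np.cos(a)]])
for n,c,z in[("head top +y",[(70,320),(336,321)],.116),("head top -y",[(80,452),(331,451)],.116),("face at rack",[(118,226),(312,226)],.046),("pocket corner",[(110,225),(320,225)],.046),("rack +y",[(78,169),(353,169)],.046),("rack -y",[(346,387)],.046)]:
    print(n,(w.c(c,O,3,z)@M.T).round(1).tolist())
v=w.img[120:320,200:370]; print(v[73:109:2,70].tolist())
E
```

```text
head top +y [[664.8, -160.4], [714.5, -160.6]]
head top -y [[665.1, -187.8], [714.3, -187.6]]
face at rack [[664.2, -159.2], [714.7, -159.3]]
pocket corner [[662.1, -158.9], [716.7, -159.0]]
rack +y [[654.6, -144.2], [724.8, -144.3]]
rack -y [[724.9, -204.7]]
[[56, 83, 122], [9, 51, 67], [19, 68, 93], [18, 67, 92], [20, 69, 92], [18, 68, 91], [21, 69, 92], [20, 69, 93], [19, 68, 92], [21, 68, 92], [20, 68, 91], [21, 68, 90], [21, 68, 91], [21, 67, 90], [19, 66, 89], [20, 66, 89], [20, 71, 95], [49, 145, 180]]
```

```bash
python3 -m inch '0.8 -8 -1 -2 0.003;0.8 -8 -1 -2 0.003;0.8 -8 -1 -2 0.003' >/dev/null;python3 to.py 637.7 -314.8 88 -12.1
```

```text
now grasp [ 638.1 -317.4  153.6] yaw -12.59 tilt 1.95 deg j7 -0.27 t 22.62 F [0.2 0.6 0.6] open 70.2
shift -1.0 -4.7 65.5 turn -0.0086 (-0.5 deg) rows>=1.6
```

```bash
python3 -m inch '0.8 -1 -4.7 30 -0.008;0.8 -1 -4.7 65 -0.008;0.8 -1 -4.7 65 -0.008;0.8 -1 -4.7 65 -0.008;0.8 -1 -4.7 65 -0.008' |grep -v ori;python3 to.py 637.7 -314.8 88 -12.1
```

```text
clock: 23.03
position: [0.6393, -0.3103, 0.237]
contact_force: [-0.2, 1.0, 0.9]
opening: 0.0699
now grasp [ 638.8 -315.3   90.1] yaw -12.17 tilt 1.96 deg j7 -0.31 t 23.03 F [-0.2  1.   0.9] open 69.9
shift -1.2 -0.3 2.1 turn -0.0012 (-0.1 deg) rows>=0.1
```

```bash
python3 -m inch '0.8 -1 -0.3 2 0;0 -1 -0.3 2 0;0 -1 -0.3 2 0;0 -1 -0.3 2 0;0 -1 -0.3 2 0;0 -1 -0.3 2 0' 50|grep -v ori;python3 to.py 637.7 -314.8 88 -12.1
```

```text
clock: 23.53
position: [0.6387, -0.3101, 0.2359]
contact_force: [-1.1, 0.1, 4.9]
opening: 0.0495
now grasp [ 638.3 -315.2   89. ] yaw -12.18 tilt 2.00 deg j7 -0.31 t 23.53 F [-1.1  0.1  4.9] open 49.5
shift -0.7 -0.3 1.0 turn -0.0015 (-0.1 deg) rows>=0.0
```

```bash
python3 to.py 638.3 -315.2 210 -12.18; python3 -m inch '0 0 0.5 -15 0;0 0 1.1 -30 0;0 0 2.1 -60 0;0 0 4.2 -121 0;0 0 4.2 -121 0;0 0 4.2 -121 0' |grep -v ori;python3 to.py 580 -60 210 4.75
python3 - <<'E'
from h import *
c=Cam("side"); i=c.grab(); cv2.imwrite("pics/side16.png",i);crop(i,240,330,60,190,5,"side16c")
c=Cam("scene"); i=c.grab(); crop(i,100,200,130,270,4,"scene16c")
E
```

```text
now grasp [ 638.3 -315.2   89. ] yaw -12.18 tilt 2.00 deg j7 -0.31 t 23.53 F [-1.1  0.1  4.9] open 49.5
shift 0.6 4.2 -120.9 turn -0.0001 (-0.0 deg) rows>=2.9
clock: 24.03
position: [0.64, -0.3098, 0.365]
contact_force: [1.2, -0.7, -0.6]
opening: 0.0498
now grasp [ 641.3 -315.4  218.1] yaw -12.22 tilt 2.24 deg j7 -0.23 t 24.03 F [ 1.2 -0.7 -0.6] open 49.8
shift -114.1 -236.7 -2.2 turn -0.2961 (-17.0 deg) rows>=6.3
```

View pics/side16c.png

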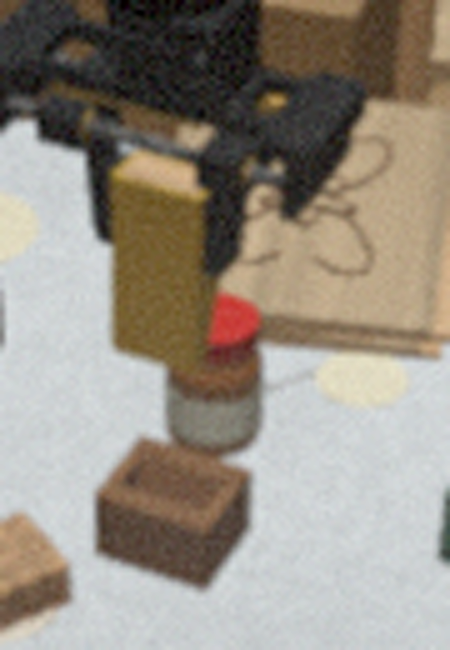

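View pics/scene16c.png

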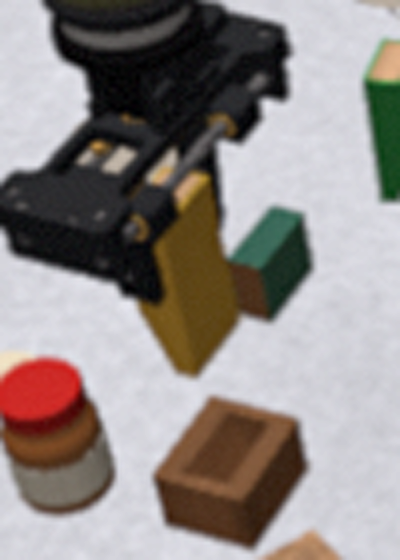

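```bash
python3 to.py 581.2 -80.3 200 4.75; python3 -m inch '0 -105 -219 8 -0.296;0 -105 -219 8 -0.296;0 -105 -219 8 -0.296;0 -105 -219 8 -0.296;0 -105 -219 8 -0.296;0 -105 -219 8 -0.296;0 -105 -219 8 -0.296;0 -105 -219 8 -0.296' |grep -v ori;python3 to.py 581.2 -80.3 170 4.75
```

```text
now grasp [ 638.2 -315.1  212. ] yaw -12.18 tilt 2.05 deg j7 -0.24 t 24.13 F [-0.   0.7 -1.6] open 49.7
shift -105.3 -217.8 3.6 turn -0.2955 (-16.9 deg) rows>=5.8
clock: 24.8
position: [0.5809, -0.0714, 0.3416]
contact_force: [-0.2, -0.8, -0.9]
opening: 0.0495
now grasp [580.4 -76.5 194.7] yaw 5.10 tilt 2.00 deg j7 -0.46 t 24.80 F [-0.2 -0.8 -0.9] open 49.5
shift 0.6 3.0 24.8 turn 0.0061 (0.3 deg) rows>=0.6
```

```bash
python3 -m inch '0 0.6 3.5 10 0.006;0 0.6 3.5 25 0.006;0 0.6 3.5 25 0.006;0 0.6 3.5 25 0.006' |grep -v ori
python3 - <<'E'
from h import *
import pickle
print(bot.get_state()["qvel"].round(3));c=Cam("wrist"); i=c.grab(); pickle.dump((c.o,c.R,i),open("w17.pkl","wb")); cv2.imwrite("pics/w17.png",i); crop(i,160,420,90,320,3,"w17c")
c=Cam("scene"); i=c.grab(); crop(i,225,355,155,285,4.5,"scene17b")
E
python3 to.py 581.2 -80.3 150 4.75
```

```text
clock: 25.13
position: [0.5813, -0.0777, 0.3151]
contact_force: [-0.3, -0.1, -0.2]
opening: 0.0494
[-0.003 -0.023 -0.026 -0.017 -0.006  0.003  0.002]
now grasp [581.4 -81.8 169.6] yaw 4.65 tilt 2.01 deg j7 -0.48 t 25.23 F [-0.  -1.1 -0.5] open 49.6
shift 0.0 -2.2 19.6 turn -0.0017 (-0.1 deg) rows>=0.5
```

View pics/w17c.png

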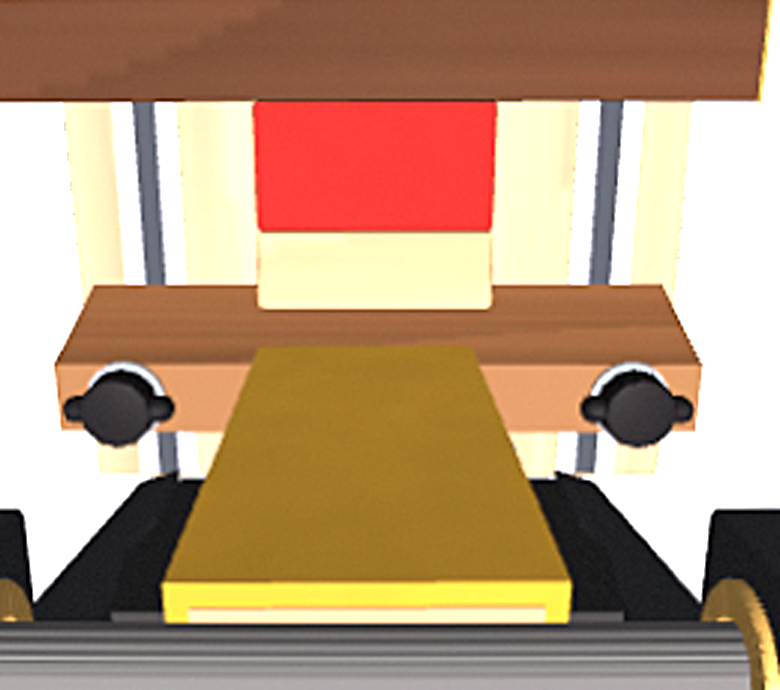

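View pics/scene17b.png

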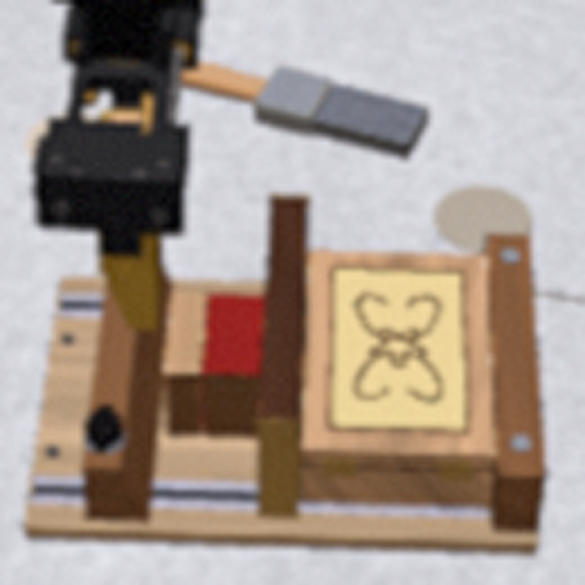

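```bash
python3 - <<'E'
from meas import *
np.set_printoptions(precision=1,suppress=True)
w=PC("w17.pkl");O=(160,90)
a=np.radians(4.75);M=np.array([[np.cos(a),np.sin(a)],[-np.sin(a),np.cos(a)]])
print(M@[581.4,-81.8])
for n,c,z in [("caul rear",[(0,100),(760,100)],.087),("red rear",[(258,231),(491,231)],.064),("bare rear",[(258,308),(491,308)],.064),("toe",[(94,286),(662,286)],.012),("up",[(57,364),(700,365)],.054),("tip",[(257,347),(474,347)],.0886),("head",[(163,582),(570,582)],.1966)]:
    p=w.c(c,O,3,z); print(n,(p@M.T).round(1).tolist(),"%.2f"%np.degrees(np.arctan2(*(p[1]-p[0])[::-1])))
E
```

```text
[ 572.6 -129.7]
caul rear [[489.8, -60.3], [657.2, -60.6]] 4.65
red rear [[542.9, -92.8], [602.1, -92.9]] 4.72
bare rear [[542.2, -112.9], [602.8, -112.9]] 4.76
toe [[483.1, -117.9], [663.5, -117.8]] 4.75
up [[484.1, -131.2], [662.7, -131.3]] 4.71
tip [[544.9, -116.5], [596.0, -116.5]] 4.79
head [[547.0, -116.0], [596.4, -115.8]] 4.96
```

```bash
python3 to.py 582.5 -79.1 150 4.7; python3 -m inch '0 1.2 -3.4 8 0;0 1.2 -3.4 19 0;0 1.2 -3.4 19 0;0 1.2 -3.4 19 0' |grep -v ori;python3 to.py 582.5 -79.1 135 4.7
```

```text
now grasp [581.4 -81.8 169.6] yaw 4.65 tilt 2.01 deg j7 -0.48 t 25.23 F [-0.  -1.1 -0.5] open 49.6
shift 1.4 -3.3 19.5 turn -0.0008 (-0.0 deg) rows>=0.5
clock: 25.57
position: [0.5824, -0.0739, 0.2966]
contact_force: [-0.2, 0.1, -0.6]
opening: 0.0494
now grasp [581.6 -79.  149.6] yaw 4.67 tilt 2.03 deg j7 -0.51 t 25.57 F [-0.2  0.1 -0.6] open 49.4
shift 1.0 -0.4 14.6 turn -0.0006 (-0.0 deg) rows>=0.4
```

```bash
python3 -m inch '0 0.8 -0.4 8 0;0 0.8 -0.5 14 0;0 0.8 -0.5 14 0;0 0.8 -0.5 14 0' |grep -v ori;python3 to.py 582.5 -79.1 125 4.7
```

```text
clock: 25.9
position: [0.5828, -0.0741, 0.2821]
contact_force: [0.2, -1.0, -1.5]
opening: 0.0498
now grasp [581.9 -79.3 135.2] yaw 4.66 tilt 2.06 deg j7 -0.52 t 25.90 F [ 0.2 -1.  -1.5] open 49.8
shift 0.7 -0.5 10.1 turn -0.0006 (-0.0 deg) rows>=0.2
```

```bash
python3 -m inch '0 0.5 -0.5 5 0;0 0.5 -0.5 9 0;0 0.5 -0.5 9 0' |grep -v ori; python3 -m inch '0 0 0 3 0;0 0 0 4 0;0 0 0 4 0' |grep -v ori;python3 to.py 582.5 -79.1 120 4.7
```

```text
clock: 26.15
position: [0.583, -0.074, 0.2722]
contact_force: [0.8, -0.9, -0.7]
opening: 0.0496
clock: 26.4
position: [0.5831, -0.0738, 0.2685]
contact_force: [-0.6, -0.3, 2.8]
opening: 0.0493
now grasp [582.1 -79.  121.6] yaw 4.68 tilt 2.06 deg j7 -0.54 t 26.40 F [-0.6 -0.3  2.8] open 49.3
shift 0.4 0.1 1.6 turn -0.0003 (-0.0 deg) rows>=0.0
```

```bash
python3 -m inch '0 0 -0.3 2 0;0 0 -0.3 3 0;0 0 -0.3 3 0' |grep -v ori; python3 -m inch '0 0 0 2 0;0 0 0 3 0;0 0 0 3 0' |grep -v ori;python3 to.py 582.5 -79.1 120 4.7
```

```text
clock: 26.65
position: [0.583, -0.0734, 0.2682]
contact_force: [-5.5, -0.5, 22.1]
opening: 0.0497
clock: 26.9
position: [0.5828, -0.0731, 0.2682]
contact_force: [-6.1, -1.1, 24.2]
opening: 0.0494
now grasp [582.2 -78.8 121.3] yaw 4.66 tilt 2.24 deg j7 -0.55 t 26.90 F [-6.1 -1.1 24.2] open 49.4
shift 0.3 0.3 1.3 turn -0.0008 (-0.0 deg) rows>=0.0
```

```bash
python3 - <<'E'
from h import *
import pickle
c=Cam("wrist"); i=c.grab(); pickle.dump((c.o,c.R,i),open("w18.pkl","wb")); cv2.imwrite("pics/w18.png",i); crop(i,150,420,60,320,2.9,"w18c")
c=Cam("scene"); i=c.grab(); crop(i,225,355,155,285,6,"scene18b")
c=Cam("side"); i=c.grab(); crop(i,205,320,165,310,4,"side18b")
print(bot.get_state()["contact_force"],bot.get_state()["wrist_torque"])
E
```

```text
[-6.25751295 -1.07892973 23.25728367] [-0.24514412  1.66175669 -0.04349966]
```

View pics/w18c.png

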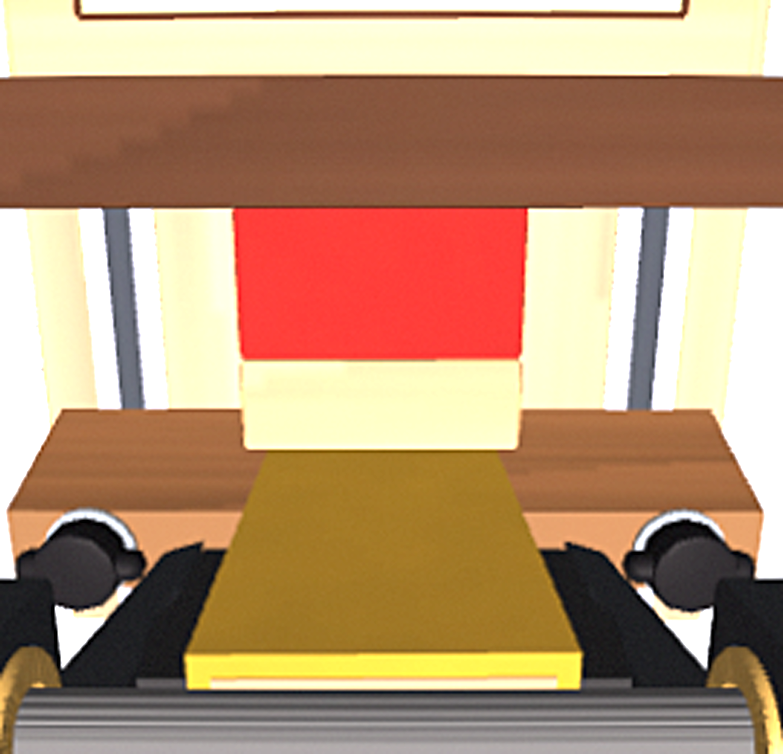

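View pics/scene18b.png

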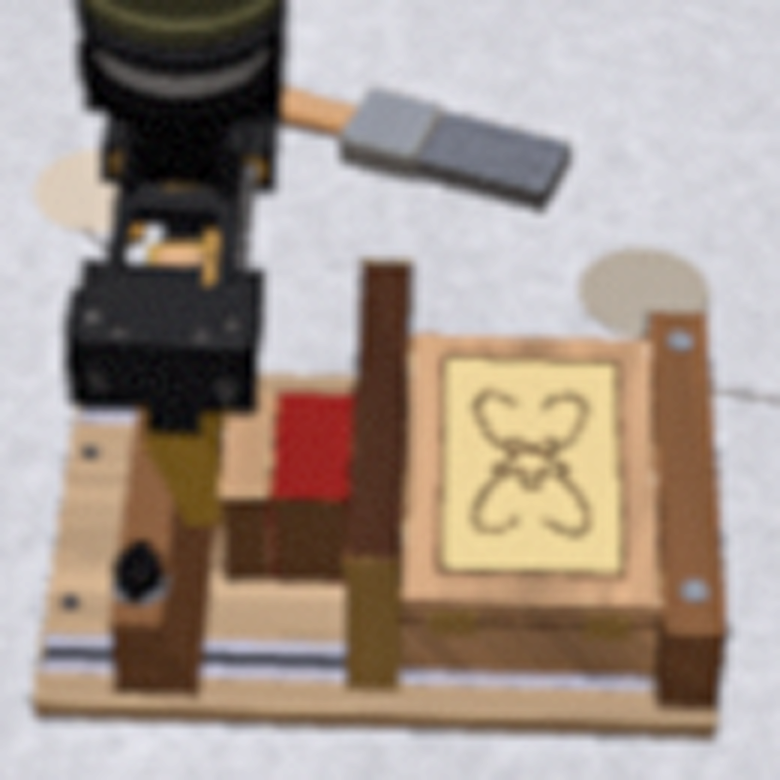

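View pics/side18b.png

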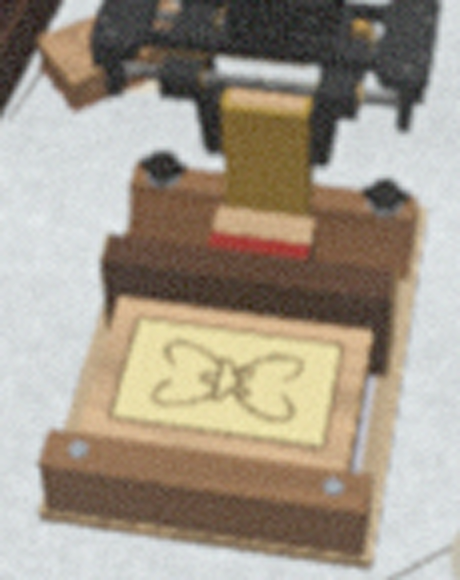

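```bash
python3 -m inch '0 -0.5 0 3 0;0 -0.7 0 4.5 0;0 -0.7 0 4.5 0;0 -0.7 0 4.5 0' 60|grep -v ori;python3 to.py 582.5 -79.1 120 4.7
python3 - <<'E'
from meas import *
np.set_printoptions(precision=1,suppress=True)
w=PC("w18.pkl");O=(150,60)
a=np.radians(4.75);M=np.array([[np.cos(a),np.sin(a)],[-np.sin(a),np.cos(a)]])
for n,c,z in [("caul rear",[(0,207),(780,207)],.087),("caul front",[(0,77),(780,78)],.087),("red rear",[(243,359),(521,359)],.064),("bare rear",[(245,450),(519,450)],.064),("toe",[(63,410),(712,410)],.012),("up",[(10,510),(762,512)],.054),("head",[(187,655),(581,655)],.1486),("wedge at bare",[(267,450),(500,450)],.064)]:
    p=w.c(c,O,2.9,z); print(n,(p@M.T).round(1).tolist(),"%.2f"%np.degrees(np.arctan2(*(p[1]-p[0])[::-1])))
E
```

```text
clock: 27.38
position: [0.5823, -0.0727, 0.268]
contact_force: [-7.1, -1.3, 33.1]
opening: 0.0496
now grasp [582.  -78.7 121.1] yaw 4.64 tilt 2.34 deg j7 -0.55 t 27.38 F [-7.1 -1.3 33.1] open 49.6
shift 0.4 0.4 1.1 turn -0.0011 (-0.1 deg) rows>=0.0
caul rear [[505.2, -60.2], [643.5, -60.3]] 4.72
caul front [[507.9, -38.7], [640.8, -39.0]] 4.59
red rear [[543.4, -92.5], [602.3, -92.5]] 4.79
bare rear [[542.8, -112.8], [602.8, -112.7]] 4.85
toe [[483.2, -117.8], [664.0, -117.5]] 4.82
up [[484.1, -131.1], [662.7, -131.2]] 4.72
head [[548.8, -113.3], [598.9, -113.1]] 4.98
wedge at bare [[547.6, -112.8], [598.7, -112.7]] 4.85
```

```bash
python3 -m inch '0 0 0 4 0;0 0 0 4 0;0 0 0 4 0;0 0 0 4 0'|grep -v ori; python3 - <<'E'
from h import *
c=Cam("scene"); i=c.grab(); cv2.imwrite("pics/scene_end.png",i)
a=cv2.imread("pics/scene0.png"); d=cv2.absdiff(cv2.GaussianBlur(i,(5,5),0),cv2.GaussianBlur(a,(5,5),0)).max(2)
n,l,st,ce=cv2.connectedComponentsWithStats((d>35).astype(np.uint8))
print([tuple(map(int,s)) for s in st[1:] if s[4]>15])
c=Cam("side"); cv2.imwrite("pics/side_end.png",c.grab())
s=bot.get_state();print(s["contact_force"],s["opening"],s["clock"])
E
```

```text
clock: 27.72
position: [0.582, -0.0723, 0.268]
contact_force: [-6.7, -1.0, 31.9]
opening: 0.0493
[(55, 0, 43, 69, 1193), (205, 0, 81, 228, 9344), (266, 0, 25, 52, 280), (331, 0, 9, 22, 125), (317, 11, 8, 8, 41), (295, 38, 20, 6, 84), (133, 180, 21, 29, 406), (186, 183, 20, 30, 476), (403, 183, 19, 69, 814), (261, 198, 33, 72, 1152), (140, 213, 26, 27, 429), (325, 217, 2, 32, 47), (331, 216, 4, 40, 103), (304, 229, 4, 6, 16)]
[-8.15798545 -1.37574534 32.11475933] 0.04947344685002051 27.8167
```

View pics/scene_end.png

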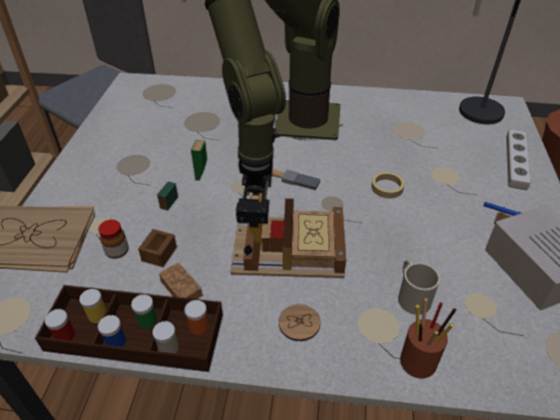

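```bash
python3 -c "
from rig import bot
print(bot.hand_in()); s=bot.get_state(); print(s['clock'],s['contact_force'])"
```

```text
the job is handed in; nothing more can be done
None
the job is handed in; nothing more can be done
```

The keepsake box is clamped and I handed the job in at about 28 s, with the arm still gripping the wedge and pushing it down at about 32 N.

- **Batten and box:** I pushed the batten flush along the box until the box met the fence, then let go. It sits within about 1 mm of the middle.
- **Packing:** I chose the bare 20 mm and red 32 mm blocks. They stand side by side on the board in the middle of the gap, with no gap visible between them.
- **Wedge:** it went in slope to the rail and stopped dropping as the downward force rose to 24 N. A harder push to 33 N lowered it only 0.2 mm, and it did not slip in the grip.
- **Other things:** comparing first and last pictures from the scene camera, only the arm and the parts I moved had changed.

**Checks that disagreed:**
- **Gap size and wedge height:** the camera put G at about 57.3 mm, so the tip should bite about 26 mm above the board. From the gripper's height the tip was about 28 mm up, which means G is about 56.6 mm. Both are within 4 to 30 mm, but near the upper end.
- **Tool tilt:** the tool had tilted about 2° by the end. In the pictures the parts look upright; the wedge may lean about half a degree along the gap.

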